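# Read in the waiting dose bottles on the rotary scanner

## Task

Slide the lamp's black slider to the green line and let go; then read in the dose bottles waiting in the blue tray, in the order red, yellow, green, blue cap (pass over colours that are missing): stand each one upright in the middle of the empty bay at the green loading arrow, let go, and turn the orange bar exactly one click clockwise so that the bottle rests at the scanner before you fetch the next. When the last bottle has been brought to the scanner, leave them all standing in their bays and slide the lamp slider fully back to its off end, nearest the robot. Turn the turret no more than one click per bottle, and leave everything else on the table alone.

Things in the scene. Friction and masses are not known exactly. Their poses are not given: they have to be found in the camera images.
- lamp (a joint): position (m) of the black slider grip of the reading lamp, 28 mm across the track x 20 mm along it x 40 mm high: 0 at the off end stop (the end nearer the robot), up to 0.12 at the far end; it stays where it is left (friction about 1.2 N)
- lamp_top (a point): centre of the top of that slider grip, 54.5 mm above the table; its y axis points along the track towards larger joint values, its x axis across the track. Grip it from above across the track
- lamp_base: grey track housing of the lamp slider, fixed, 40 x 170 x 14 mm, origin under its centre, y axis along the track towards larger values
- lamp_green (a point): middle of the green line across the track, on top of the housing; the grip's centre is exactly over it at joint value 0.070
- station: fixed white reading station: round housing 260 mm across, 30 mm high, origin on the table under the turret's axis; a square foot in front (-x) carries the green arrow of the loading mark; a black scanner head with a red window on a steel post stands 185 mm from the axis behind the reading mark, its top 108 mm above the table
- turret (a joint): angle (rad) of the six-bay turret on the station, 0 at the start, growing clockwise seen from above; it clicks into a detent every 60 degrees (1.047 rad), detent torque about 0.12 N m; it pulls itself into the nearest click when let go
- hub_grip (a point): on the turret's axis, 124 mm above the table: the place to grip the orange bar handle, 60 mm long x 12 mm thick x 28 mm high (104 to 132 mm above the table), fixed to the turret; the point turns with it, y axis along the bar. Bays are 60-degree sectors, parted by radial walls 10 mm high, rim 10 mm high, bay floor 42 mm above the table
- load_mark (a point): fixed point of the station on the bay floor level (42 mm above the table), 75 mm from the axis on the green arrow's side: centre of the bay that is at the loading mark
- read_mark (a point): fixed point like load_mark, 60 degrees further clockwise, in front of the scanner: centre of the bay at the reading mark
- tray: fixed shallow blue tray 200 x 180 mm, 14 mm high, floor 4 mm thick, where the bottles wait; origin under its centre
- bay0 (a point): floor centre of bay 0 of the turret, turning with it: this bay is at the loading mark after 0 clicks, and at the reading mark after 1
- bay1 (a point): floor centre of bay 1 of the turret, turning with it: this bay is at the loading mark after 1 clicks, and at the reading mark after 2
- bay2 (a point): floor centre of bay 2 of the turret, turning with it: this bay is at the loading mark after 2 clicks, and at the reading mark after 3
- bay3 (a point): floor centre of bay 3 of the turret, turning with it: this bay is at the loading mark after 3 clicks, and at the reading mark after 4
- dose_red: square amber dose bottle with a red cap (absent in some starts): body 34 x 34 x 40 mm, cap 24 mm across, 54 mm high in all, about 60 g; origin at the centre of its underside, sides along x and y, z up
- dose_yellow: square amber dose bottle with a yellow cap (absent in some starts): body 34 x 34 x 40 mm, cap 24 mm across, 54 mm high in all, about 60 g; origin at the centre of its underside, sides along x and y, z up
- dose_green: square amber dose bottle with a green cap (absent in some starts): body 34 x 34 x 40 mm, cap 24 mm across, 54 mm high in all, about 60 g; origin at the centre of its underside, sides along x and y, z up
- dose_blue: square amber dose bottle with a blue cap (absent in some starts): body 34 x 34 x 40 mm, cap 24 mm across, 54 mm high in all, about 60 g; origin at the centre of its underside, sides along x and y, z up
- label_roll: white roll of labels, 64 mm across, 30 mm high; bystander, leave it alone; origin at the centre of its underside
- carton: brown carton 50 x 90 x 35 mm; bystander, leave it alone; origin at the centre of its underside
- pill_jar: amber jar with white cap, 44 mm across, 65 mm high; bystander, leave it alone; origin at the centre of its underside
- pot: white open pot 60 mm across, 35 mm high; bystander, leave it alone; origin at the centre of its underside
- stapler: blue stapler 35 x 110 x 45 mm; bystander, leave it alone; origin at the centre of its underside

How it is judged:
By the outcome, as a careful person would: the job done as asked, in the order asked, and still so for the second after the job is handed in, with the robot touching nothing.
Of dose_red, dose_yellow, dose_green, dose_blue only 3 to 4 are there at a start; the rules pass over those that are not, and their reading is None.
At some moment in a run one of dose_red, dose_yellow, dose_green, dose_blue may be knocked a few centimetres aside while the robot is not near it.
Once in a run the grip may slacken for a moment while it holds something.
It also fails if it takes over 210 s, if anything falls off the work surface, if the arm or the gripper's body presses on something with over 40 N, if the wrist force passes 120 N, or if a joint passes its speed limit or range.

## Robot

A 6-joint arm with a two-finger parallel gripper is mounted at the origin on the work surface. World frame = base frame: x ahead of the robot, y to its left, z up, the work surface at z = 0. Lengths are in mm, angles in rad, forces in N, time in s.
With the tool pointing down it reaches from about 350 to 975 mm from the base axis. Payload 7.1 kg.
Tool frame: the origin (TCP) lies midway between the tips of the shut fingers; the grasp point (between the pads) lies 19 mm behind it; z points along the fingers, y is the line along which they close (so a half turn about z gives the same grasp; the last joint's range is limited). The gripper opens to 88 mm and grips with 3 to 60 N. Pads are 20 mm wide; open, the fingers measure 115 mm over their backs; the gripper's body (75 mm by 178 mm) begins 61 mm behind the grasp point.
Start: joints at [-1.305, 0.423, 1.63, -0, 1.089, -0.019], TCP at [175.622, -599.801, 222.675] pointing down, gripper open.
Joint ranges: [-3, 3], [-0.9, 2.11], [0.09, 2.58], [-1.31, 4.45], [0.11, 2.69], [-2.54, 2.54]. Speed limits (rad/s): [2.39, 2.39, 3.01, 3.14, 3.14, 3.14].

## Interface

Orientations are given as a rotation vector (axis times angle).
In Python, from workcell import ctrl gives the robot as it stands. The module is installed in compiled form; this text tells all that it offers.
- The arm moves only by the tool apply_moves, never from a script. Its argument "targets" is a list of rows, each a list of 3 entries, a list of its own where there are three numbers: the opening, from -1 (shut) to 1 (fully open), then the shift along the tool's x, y, z normalised to -1 to 1, where 1 is 5 cm, then the turn, a rotation vector about the tool's x, y, z normalised to -1 to 1, where 1 is 90 degrees. In form: [[jaw, [x, y, z], [wx, wy, wz]], ...]. A call has 1 to 8 rows; each row shifts and turns the commanded pose from where the row before left it, along the tool's axes as they then stand; what a row does not reach is not made up. A row lasts 1/8 s, in which the tool goes at most 62.5 mm and 10.7 degrees, less where a joint would pass 70% of its speed; a pose out of reach is approached as far as the arm can. A call with a number of a shift or a turn outside -1 to 1 is refused whole. A call with a gripper value outside its range is refused whole. The fingers move at their own pace and stop on an object; the grip force is fixed at half the most. Time passes only in rows, so rows that do not move let the fingers close. It gives the time, the measured TCP pose, the force, the opening and the grip force at its end, in the units of the state.
- ctrl.get_obs(): the state, without advancing time (a new reading comes with each control period).
- ctrl.get_image(name): name is "side" or "top" or "wrist"; returns a dict with "pixels" (480x640x3 uint8, blue, green, red), "camera_matrix" (3x3 intrinsics, pixels), "k1" (the pictures are not rectified: a ray, as slopes to the right and down, at radius r is drawn at 1 + k1 r^2 times it, then the intrinsics apply), "view" (4x4, takes a point from world to camera coordinates); the wrist camera has in their place "hand_eye" (4x4, takes a point from camera to tool coordinates, whose origin is the TCP and whose axes are the flange's). Camera axes: x right, y down, z forward; pixel columns grow to the right and rows downward; lengths in mm; the calibration is good to about 2 mm. A picture is of the moment at which its call begins: read the wrist's pose just before it. There is no depth.
- ctrl.close_job(): hands the job in; it is judged then, once.
Trained networks look in the newest picture that a camera, given by its name, has taken for a name from the list of things; names that differ only in an ending like _2 or _b are one class to them, and where a whole thing is asked for, a point or a joint stands for the part that bears it (a point fixed in the world has none). Each returns a list of dicts, best first, with "score" (0 to 1); they miss things now and then, are a little off and sometimes report something else, mostly with a low value. They report only what shows in the picture. A call takes as long as a camera call.
- ctrl.masks_of(label, camera): "region" (480x640 bool, what is visible of it) and "bbox" ([left, top, right, bottom] in pixels, round what is visible of it).
- ctrl.pinpoint(label, camera): "xy" ([column, row] in pixels: a listed point, or the origin of a listed thing).
The state is a dict: "t": time; "qpos": joint angles; "qvel": joint speeds; "joint_torque": joint torques, N m; "ee_pos": TCP position; "orientation": TCP orientation; "ft_force": force on the tool from outside, world axes, zero at the start; "moment": the same for the moment, N m; "width": finger opening in mm; "grasp_force": force on a finger pad.
Only numpy, scipy, OpenCV 4.12 (cv2) and the standard library are available. Lean on these libraries where they do the work, as an engineer would, in place of code of your own. Each camera call takes 0.05 s, during which the arm holds its last target. There are 200 camera calls.

## Working session

There is one attempt and no reset: what is moved stays moved. The work goes in short steps, Python scripts to look and compute and a tool call to move; the robot and the scene stay as the last step left them, time stands still between calls to the robot, and variables do not carry over. Pictures are saved under pics/ and viewed, at most 15 in all, crops included, and the job is handed in when it is done.

Besides the shell and the picture viewer there is one more tool, called after "Call:" as name(argument=value, ...), one argument or row to a line, values as JSON. apply_moves: Moves the arm, as the interface text tells. Scaled input: -1 to 1 covers 5 cm each way for a shift and 90 degrees each way for a turn. Its arguments: {"type":"object","properties":{"targets":{"type":"array"}},"required":["targets"]}

```bash
mkdir -p pics; cat > h.py <<'E'
import numpy as np, cv2
from scipy.spatial.transform import Rotation as R
from workcell import ctrl
def tool():
    o=ctrl.get_obs(); T=np.eye(4); T[:3,:3]=R.from_rotvec(o["orientation"]).as_matrix(); T[:3,3]=o["ee_pos"]; return T
def img(name):
    T=tool(); d=ctrl.get_image(name)
    d["c2w"]=T@np.array(d["hand_eye"]) if name=="wrist" else np.linalg.inv(np.array(d["view"]))
    return d
def ray(d,uv):
    K=np.array(d["camera_matrix"]); s=np.linalg.solve(K,[uv[0],uv[1],1.])[:2]; p=s.copy()
    for _ in range(20): p=s/(1+d["k1"]*(p@p))
    M=d["c2w"]; return M[:3,3],M[:3,:3]@np.array([p[0],p[1],1.])
def at_z(d,uv,z):
    o,r=ray(d,uv); return o+r*(z-o[2])/r[2]
def proj(d,P):
    M=np.linalg.inv(d["c2w"]); c=M[:3,:3]@np.asarray(P,float)+M[:3,3]; p=c[:2]/c[2]; p=p*(1+d["k1"]*(p@p))
    return (np.array(d["camera_matrix"])@np.array([p[0],p[1],1.]))[:2]
def save(d,n): cv2.imwrite("pics/"+n+".png",d["pixels"])
E
cat > a.py <<'E'
from h import *
print(ctrl.get_obs())
Z=dict(lamp_top=54.5,lamp_base=0,lamp_green=14,station=0,hub_grip=124,load_mark=42,read_mark=42,tray=0,bay0=42,dose_red=0,dose_yellow=0,dose_green=0,dose_blue=0,label_roll=0,carton=0,pill_jar=0,pot=0,stapler=0)
for cam in["top","side"]:
    d=img(cam); save(d,cam+"0"); print(cam,d["c2w"][:3,3].round(0))
    for n,z in Z.items():
        if n.startswith("dose"): z=4
        print(n,[(round(q["score"],2),np.round(q["xy"]).tolist(),at_z(d,q["xy"],z).round(1).tolist()) for q in ctrl.pinpoint(n,cam)[:2]])
E
python3 a.py
```

```text
{'t': 0.0, 'qpos': array([-1.30501988e+00,  4.23810242e-01,  1.63067350e+00,  8.70958866e-06,
        1.08861086e+00, -1.89817874e-02]), 'qvel': array([ 0.0001512 , -0.00125867,  0.00131156,  0.00035939, -0.00193989,
        0.00052802]), 'joint_torque': array([-1.72097214e-03, -5.44632339e+01, -2.73670417e+01,  6.42677676e-02,
        2.28892994e-02, -1.35688483e-04]), 'ee_pos': array([ 175.47175298, -599.28893263,  221.92728838]), 'orientation': array([-3.10832802e+00, -4.45569532e-01,  2.78231964e-04]), 'ft_force': array([-0.15703414,  0.82567734, -0.21112223]), 'moment': array([-0.00637856,  0.04780403,  0.02188295]), 'grasp_force': 0.0, 'width': 87.69911630510329}
top [ 473.   28. 1006.]
lamp_top [(0.68, [128.0, 246.0], [530.1, 377.7, 54.5])]
lamp_base [(0.93, [159.0, 250.0], [525.9, 336.3, 0.0])]
lamp_green [(0.77, [163.0, 250.0], [525.7, 323.3, 14.0]), (0.66, [322.0, 273.0], [485.2, 8.5, 14.0])]
station [(0.95, [328.0, 235.0], [562.1, -1.2, 0.0]), (0.54, [389.0, 146.0], [749.8, -125.1, 0.0])]
hub_grip [(0.87, [326.0, 231.0], [559.1, 5.3, 124.0])]
load_mark [(0.91, [320.0, 274.
[... 1633 characters left out ...]
 271.0], [564.8, 6.4, 4.0])]
dose_yellow [(0.91, [353.0, 208.0], [550.6, -232.0, 4.0]), (0.5, [280.0, 424.0], [521.3, 340.5, 4.0])]
dose_green [(0.7, [265.0, 428.0], [540.6, 353.9, 4.0]), (0.62, [385.0, 214.0], [469.9, -233.0, 4.0])]
dose_blue [(0.65, [360.0, 188.0], [553.5, -320.2, 4.0]), (0.23, [352.0, 244.0], [520.3, -101.5, 4.0])]
label_roll [(0.73, [389.0, 404.0], [368.9, 254.9, 0.0])]
carton [(0.98, [285.0, 183.0], [747.7, -285.6, 0.0]), (0.33, [319.0, 222.0], [612.0, -156.0, 0.0])]
pill_jar [(0.84, [257.0, 216.0], [760.0, -129.8, 0.0]), (0.48, [390.0, 404.0], [367.5, 254.6, 0.0])]
pot [(0.88, [198.0, 341.0], [716.0, 239.4, -0.0])]
stapler [(0.33, [284.0, 184.0], [746.7, -281.5, 0.0])]
```

View pics/top0.png

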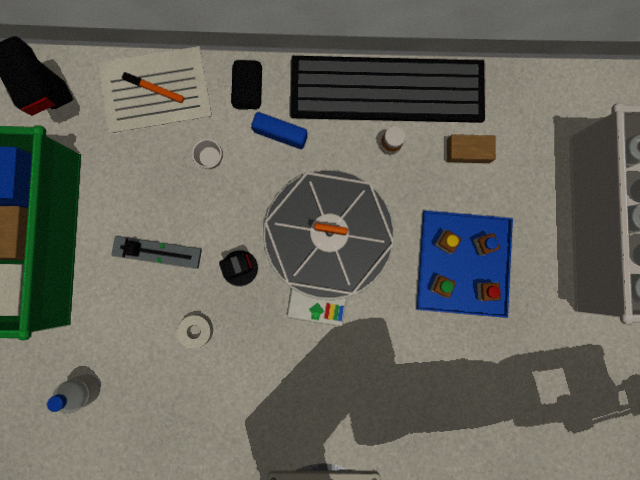

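View pics/side0.png

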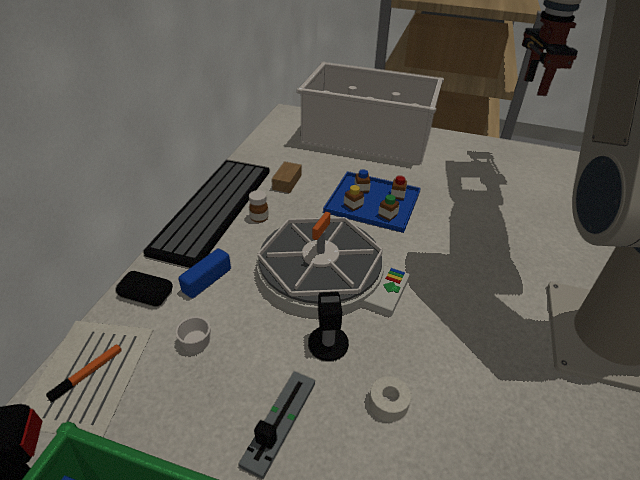

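The top view shows the lamp slider at (130,246), the turret at (328,233), and all four bottles in the tray: yellow (449,241), blue (488,242), green (443,286) and red (488,291). First I turn the tool to yaw 90°, then go over the tray for a wrist look on the way to the lamp.

Call:
apply_moves(
  targets=[
    [1,[0,0,-0.2],[0,0,-0.117]],
    [1,[0,0,-0.2],[0,0,-0.117]],
    [1,[0,0,-0.2],[0,0,-0.117]],
    [1,[0,0,-0.2],[0,0,-0.117]],
    [1,[0,0,-0.2],[0,0,-0.117]],
    [1,[0,0,-0.2],[0,0,-0.117]],
    [1,[0,0,-0.2],[0,0,-0.117]],
  ],
)

```text
t: 2.78
ee_pos: [175.6, -599.8, 293.0]
orientation: [-2.214, -2.229, -0.0]
ft_force: [-0.3, 0.3, 0.2]
width: 87.7
grasp_force: 0.0
```

Call:
apply_moves(
  targets=[
    [1,[0.8,0.8,0],[0,0,0]],
    [1,[0.8,0.8,0],[0,0,0]],
    [1,[0.8,0.8,0],[0,0,0]],
    [1,[0.8,0.8,0],[0,0,0]],
    [1,[0.8,0.8,0],[0,0,0]],
    [1,[0.8,0.8,0],[0,0,0]],
    [1,[0.8,0.8,0],[0,0,0]],
    [1,[0.7,0.0,0],[0,0,0]],
  ],
)

```text
t: 3.78
ee_pos: [457.7, -283.0, 292.7]
orientation: [2.218, 2.224, 0.001]
ft_force: [-1.6, 0.4, -0.8]
width: 87.5
grasp_force: 0.0
```

```bash
cat >> h.py <<'E'
def pose():
    T=tool(); return T[:3,3].round(1), round(np.degrees(np.arctan2(T[1,0],T[0,0])),2)
def to(x,y,z,yaw):
    "total shift (50 mm units, tool axes now) and turn about tool z (90deg units) to the target"
    T=tool(); s=T[:3,:3].T@(np.array([x,y,z])-T[:3,3])/50
    Rd=R.from_euler("z",yaw,degrees=True).as_matrix()@np.diag([1,-1,-1.]); w=R.from_matrix(T[:3,:3].T@Rd).as_rotvec()/(np.pi/2)
    return s.round(3),w.round(3)
E
cat > b.py <<'E'
import sys
from h import *
print(pose()); d=img("wrist"); save(d,sys.argv[1])
for n in sys.argv[2:]:
    n,z=n.split(":"); z=float(z)
    for q in ctrl.pinpoint(n,"wrist")[:2]:
        print(n,round(q["score"],2),np.round(q["xy"]).tolist(),at_z(d,q["xy"],z).round(1).tolist())
E
python3 b.py w1 dose_red:4 dose_yellow:4 dose_green:4 dose_blue:4
```

```text
(array([ 457.7, -283. ,  292.7]), np.float64(90.15))
dose_red 0.77 [320.0, 219.0] [456.5, -317.7, 4.0]
dose_yellow 0.9 [397.0, 159.0] [549.5, -242.3, 4.0]
dose_yellow 0.24 [364.0, 188.0] [510.6, -277.3, 4.0]
dose_green 0.65 [327.0, 147.0] [464.3, -228.4, 4.0]
dose_blue 0.95 [392.0, 216.0] [547.0, -312.8, 4.0]
```

View pics/w1.png

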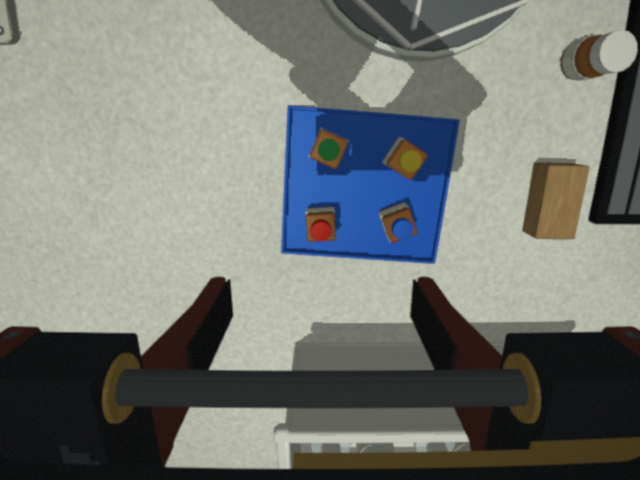

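Call:
apply_moves(
  targets=[
    [1,[1,0.1,0],[0,0,0]],
    [1,[1,0.1,0],[0,0,0]],
    [1,[1,0.1,0],[0,0,0]],
    [1,[1,0.1,0],[0,0,0]],
    [1,[1,0.1,0],[0,0,0]],
    [1,[1,0.1,0],[0,0,0]],
    [1,[1,0.1,0],[0,0,0]],
    [1,[1,0.1,0],[0,0,0]],
  ],
)

```text
t: 5.03
ee_pos: [496.1, 115.8, 292.9]
orientation: [2.223, 2.219, 0.001]
ft_force: [-0.1, -0.5, -1.0]
width: 87.8
grasp_force: 0.0
```

Call:
apply_moves(
  targets=[
    [1,[1,0,0],[0,0,0]],
    [1,[1,0,0],[0,0,0]],
    [1,[1,0,0],[0,0,0]],
    [1,[0.4,0,0],[0,0,0]],
    [1,[0,0,0],[0,0,0]],
  ],
)

```text
t: 5.65
ee_pos: [495.7, 285.2, 292.4]
orientation: [2.22, 2.223, -0.001]
ft_force: [-0.2, 0.2, -0.6]
width: 87.9
grasp_force: 0.0
```

```bash
python3 b.py w2 lamp_top:54.5 lamp_base:0 lamp_green:14
```

```text
(array([495.7, 285.2, 292.4]), np.float64(90.06))
lamp_top 0.77 [355.0, 116.0] [530.0, 374.0, 54.5]
lamp_top 0.73 [343.0, 150.0] [518.3, 340.1, 54.5]
lamp_base 0.78 [345.0, 146.0] [523.4, 340.1, 0.0]
lamp_green 0.97 [345.0, 157.0] [523.2, 329.0, 14.0]
lamp_green 0.57 [351.0, 361.0] [536.8, 45.9, 14.0]
```

View pics/w2.png

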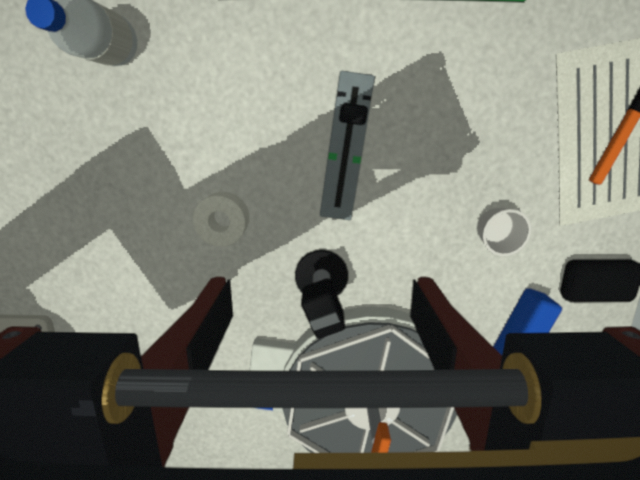

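```bash
cat > c.py <<'E'
from h import *
d=img("wrist"); c=d["pixels"]
P={}
for n,uv in dict(slotfar=(354.5,88),slotnear=(338,208),tickL=(341,95),tickR=(367,98),gL=(333,156),gR=(356,159)).items():
    P[n]=at_z(d,uv,14); print(n,P[n].round(1))
m=ctrl.masks_of("lamp_base","wrist")[0]; print(m["bbox"],m["score"])
r=cv2.minAreaRect(np.argwhere(m["region"])[:,::-1].astype(np.float32)); b=cv2.boxPoints(r)
for p in b: print(p.round(0),at_z(d,p,14).round(1))
m=ctrl.masks_of("lamp_top","wrist")[0]; print(m["bbox"],m["score"])
cv2.imwrite("pics/crop.png",cv2.resize(c[50:240,270:440],None,fx=3,fy=3,interpolation=cv2.INTER_CUBIC))
E
python3 c.py
```

```text
slotfar [532.3 403.8  14. ]
slotnear [515.3 265.6  14. ]
tickL [517.2 396.4  14. ]
tickR [546.7 393.2  14. ]
gL [508.7 328.4  14. ]
gR [535.9 324.9  14. ]
[318.7, 67.8, 375.6, 220.3] 0.76
[318. 214.] [490.5 257.6  14. ]
[340.  69.] [515.7 424.2  14. ]
[374.  74.] [554.3 418.9  14. ]
[352. 220.] [533.4 250.8  14. ]
[338.8, 100.9, 370.7, 123.8] 0.76
```

View pics/crop.png

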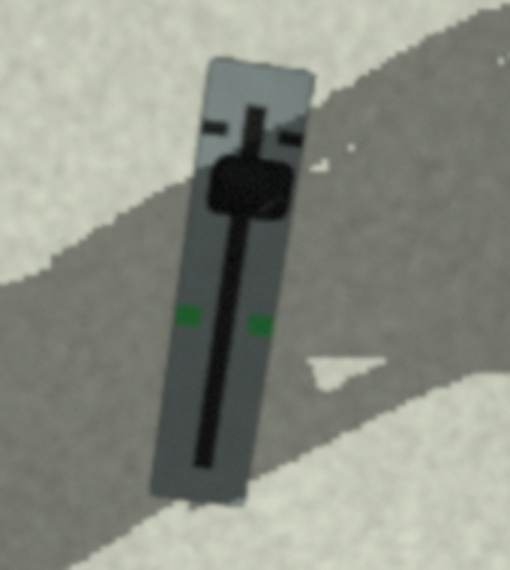

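The crop shows the green marks at y≈327 and the black off ticks at y≈395, 70 mm apart. So joint 0 is at the +y end, larger values run toward −y, and the slider is at about 0.02. Next I go over it.

Call:
apply_moves(
  targets=[
    [1,[0.9,0.34,0.8],[0,0,0]],
    [1,[0.88,0.33,0.8],[0,0,0]],
    [1,[0,0,0.9],[0,0,0.079]],
    [1,[0,0,0.9],[0,0,0]],
    [1,[0,0,0.4],[0,0,0]],
    [1,[0,0,0],[0,0,0]],
  ],
)

```text
t: 6.75
ee_pos: [528.3, 373.6, 101.9]
orientation: [-2.355, -2.079, 0.003]
ft_force: [-0.5, 0.4, 0.2]
width: 88.0
grasp_force: 0.0
```

```bash
python3 b.py w3 lamp_top:54.5 lamp_green:14; python3 -c "
from h import *; print(to(529.3,374,25,83))"
```

```text
(array([528.3, 373.6, 101.9]), np.float64(82.89))
lamp_top 0.62 [323.0, 257.0] [529.2, 376.9, 54.5]
lamp_green 0.78 [326.0, 298.0] [525.2, 328.9, 14.0]
(array([-0.024, -0.014,  1.596]), array([ 0.002, -0.001, -0.001]))
```

Call:
apply_moves(
  targets=[
    [1,[0.03,0.02,0.5],[0,0,0]],
    [1,[0,0,0.5],[0,0,0]],
    [1,[0,0,0.53],[0,0,0]],
    [-1,[0,0,0],[0,0,0]],
    [-1,[0,0,0],[0,0,0]],
    [-1,[0,0,0],[0,0,0]],
    [-1,[0,0,0],[0,0,0]],
    [-1,[0,0,0],[0,0,0]],
  ],
)

```text
t: 7.9
ee_pos: [530.0, 375.8, 26.8]
orientation: [2.354, 2.08, 0.001]
ft_force: [-0.1, -0.7, -0.4]
width: 41.2
grasp_force: 0.0
```

```bash
cat > cc.py <<'E'
from h import *
o=ctrl.get_obs(); print(pose(),o["width"],o["grasp_force"])
for c in("wrist","side","top"):
    d=img(c)
    for n,z in(("lamp_top",54.5),("lamp_green",14)):
        for q in ctrl.pinpoint(n,c)[:2]: print(c,n,round(q["score"],2),at_z(d,q["xy"],z).round(1))
    if c=="wrist": save(d,"w4")
E
python3 cc.py
```

```text
(array([530. , 375.8,  26.8]), np.float64(82.92)) 41.19763493128274 0.0
wrist lamp_top 0.75 [528.6 376.8  54.5]
wrist lamp_green 0.56 [523.3 328.2  14. ]
wrist lamp_green 0.39 [526.7 352.5  14. ]
side lamp_top 0.67 [526.1 376.1  54.5]
side lamp_green 0.61 [519.3 328.1  14. ]
side lamp_green 0.48 [366.9 262.4  14. ]
top lamp_top 0.5 [523.7 381.6  54.5]
top lamp_green 0.75 [373.5 248.   14. ]
top lamp_green 0.65 [524.1 332.3  14. ]
```

Call:
apply_moves(
  targets=[
    [-1,[0,0,0],[0,0,0]],
    [-1,[0,0,0],[0,0,0]],
    [-1,[-0.24,0,0],[0,0,0]],
    [-1,[-0.24,0,0],[0,0,0]],
    [-1,[-0.24,0,0],[0,0,0]],
    [-1,[-0.24,0,0],[0,0,0]],
    [-1,[0,0,0],[0,0,0]],
    [-1,[0,0,0],[0,0,0]],
  ],
)

```text
t: 9.35
ee_pos: [522.9, 327.1, 26.3]
orientation: [-2.354, -2.079, 0.003]
ft_force: [-5.9, -0.2, 6.9]
width: 27.8
grasp_force: 30.0
```

Call:
apply_moves(
  targets=[
    [1,[0,0,0],[0,0,0]],
    [1,[0,0,0],[0,0,0]],
    [1,[0,0,0],[0,0,0]],
    [1,[0,0,0],[0,0,0]],
    [1,[0,0,-0.6],[0,0,0]],
    [1,[0,0,-0.9],[0,0,0]],
    [1,[-0.9,0,-0.9],[0,0,0]],
    [1,[-0.9,0,-0.9],[0,0,0]],
  ],
)

```text
t: 10.35
ee_pos: [512.7, 239.6, 190.8]
orientation: [2.353, 2.081, 0.0]
ft_force: [0.0, -0.4, -0.3]
width: 88.3
grasp_force: 0.0
```

```bash
sed -i 's/"w4"/"w5"/' cc.py; python3 cc.py; python3 - <<'E'
import cv2; c=cv2.imread("pics/w5.png"); cv2.imwrite("pics/w5c.png",cv2.resize(c[20:320,180:480],None,fx=2,fy=2,interpolation=3))
E
```

```text
(array([512.7, 239.6, 190.8]), np.float64(82.99)) 88.33822362421087 0.0
wrist lamp_top 0.95 [520.4 326.7  54.5]
wrist lamp_green 0.7 [521.5 327.3  14. ]
side lamp_top 0.59 [521.2 325.2  54.5]
side lamp_green 0.93 [520.9 325.9  14. ]
top lamp_top 0.69 [534.8  74.   54.5]
top lamp_green 0.2 [538.   77.8  14. ]
```

View pics/w5c.png

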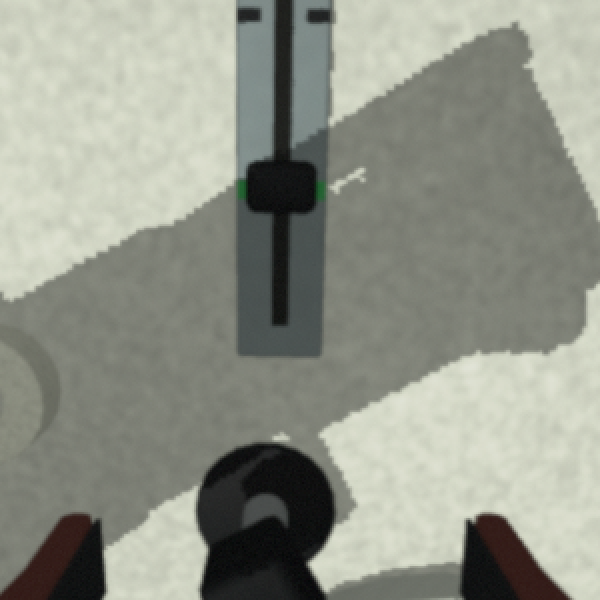

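The slider sits on the green marks to within about 1 mm. Now I look at the station on the way to the tray.

Call:
apply_moves(
  targets=[
    [1,[-0.9,0,-0.3],[0,0,0]],
    [1,[-0.9,0,-0.3],[0,0,0]],
    [1,[-0.9,0,-0.3],[0,0,0]],
    [1,[-0.9,0,-0.3],[0,0,0]],
    [1,[-0.9,0,-0.3],[0,0,0]],
    [1,[-0.9,0.5,-0.3],[0,0,0]],
    [1,[-0.9,0.5,-0.3],[0,0,0]],
    [1,[-0.3,0.5,0],[0,0,0]],
  ],
)

```text
t: 11.8
ee_pos: [547.9, -98.4, 295.0]
orientation: [2.355, 2.078, 0.001]
ft_force: [0.1, 0.2, -0.3]
width: 87.6
grasp_force: 0.0
```

```bash
python3 b.py w6 station:0 hub_grip:124 load_mark:42 read_mark:42 bay0:42 bay1:42 bay2:42 bay3:42; python3 - <<'E'
from h import *
d=img("side"); 
for n,z in dict(hub_grip=124,load_mark=42,read_mark=42,bay0=42,station=0).items():
    print(n,[(round(q["score"],2),at_z(d,q["xy"],z).round(1).tolist()) for q in ctrl.pinpoint(n,"side")[:2]])
E
```

```text
(array([547.9, -98.4, 295. ]), np.float64(82.83))
station 0.76 [325.0, 106.0] [565.0, 1.6, 0.0]
hub_grip 0.72 [325.0, 104.0] [562.6, -2.0, 124.0]
load_mark 0.91 [257.0, 107.0] [491.6, 8.0, 42.0]
read_mark 0.85 [288.0, 46.0] [533.8, 63.7, 42.0]
bay0 0.71 [356.0, 169.0] [590.7, -71.2, 42.0]
bay0 0.7 [400.0, 109.0] [643.4, -12.7, 42.0]
bay1 0.71 [356.0, 169.0] [590.7, -71.2, 42.0]
bay1 0.7 [400.0, 109.0] [643.4, -12.7, 42.0]
bay2 0.71 [356.0, 169.0] [590.7, -71.2, 42.0]
bay2 0.7 [400.0, 109.0] [643.4, -12.7, 42.0]
bay3 0.71 [356.0, 169.0] [590.7, -71.2, 42.0]
bay3 0.7 [400.0, 109.0] [643.4, -12.7, 42.0]
hub_grip [(0.91, [565.3, -2.5, 124.0]), (0.17, [523.5, -154.3, 124.0])]
load_mark [(0.91, [484.4, 4.3, 42.0])]
read_mark [(0.69, [366.9, 282.3, 42.0]), (0.58, [534.3, 69.3, 42.0])]
bay0 [(0.8, [637.2, -2.2, 42.0]), (0.79, [486.4, 13.6, 42.0])]
station [(0.81, [564.0, 1.8, 0.0]), (0.74, [649.0, -53.5, 0.0])]
```

View pics/w6.png

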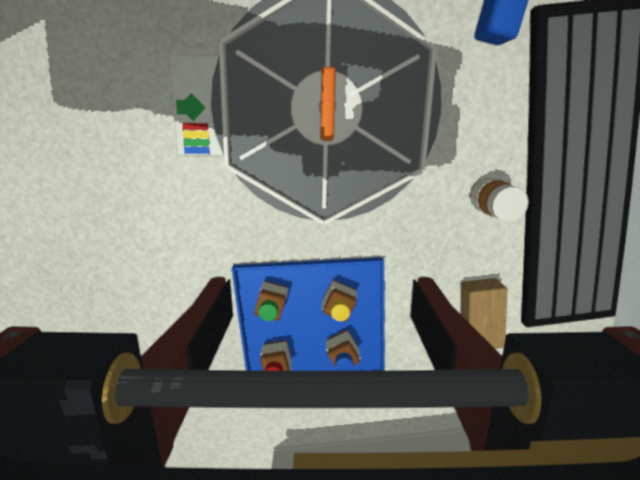

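```bash
cat > f.py <<'E'
from h import *
d=img("wrist")
V=np.array([at_z(d,p,52)[:2] for p in[(222,41),(229,165),(324,218),(421,171),(433,44)]])
A=np.c_[2*V,np.ones(5)]; s=np.linalg.lstsq(A,(V**2).sum(1),rcond=None)[0]; c=s[:2]; rr=np.sqrt(s[2]+c@c)
a=np.degrees(np.arctan2(*(V-c).T[::-1])); print("hexfit",c.round(1),rr.round(1),np.hypot(*(V-c).T).round(1),a.round(1),(a%60).round(1))
b=[at_z(d,p,132) for p in[(328,69),(328,140)]]; print("bar",np.round(b,1),np.mean(b,0).round(1),np.degrees(np.arctan2(b[0][1]-b[1][1],b[0][0]-b[1][0])))
print("arrow",at_z(d,(190,107),30).round(1))
E
python3 f.py
```

```text
hexfit [564.3   2.1] 122.8 [122.8 123.4 121.5 124.  122.2] [ 142.5 -157.1  -98.4  -40.4   22.2] [22.5 22.9 21.6 19.6 22.2]
bar [[566.8  26.8 132. ]
 [560.1 -29.6 132. ]] [563.4  -1.4 132. ] 83.21770720746578
arrow [413.9  20.9  30. ]
```

```bash
cat > fit.py <<'E'
import sys
from h import *
from scipy.optimize import minimize
def sil(d,x,y,yaw,z):
    m=np.zeros((480,640),np.uint8); c,s=np.cos(yaw),np.sin(yaw)
    B=[(x+c*a-s*b,y+s*a+c*b,z+h) for a in(-17,17) for b in(-17,17) for h in(0,40)]
    C=[(x+12*np.cos(t),y+12*np.sin(t),z+h) for t in np.linspace(0,6.28,25) for h in(40,54)]
    for P in(B,C):
        p=np.array([proj(d,q) for q in P]); cv2.fillConvexPoly(m,np.round(cv2.convexHull((p*16).astype(np.float32))).astype(np.int32),1,shift=4)
    return m>0
def fit(d,mask,xy,z):
    f=lambda v:1-(lambda s:(s&mask).sum()/(s|mask).sum())(sil(d,v[0],v[1],v[2]/20,z))
    best=min((minimize(f,[xy[0],xy[1],20*a],method="Nelder-Mead",options=dict(initial_simplex=np.array([[xy[0],xy[1],20*a],[xy[0]+6,xy[1],20*a],[xy[0],xy[1]+6,20*a],[xy[0],xy[1],20*a+5]]),maxiter=120)) for a in np.radians([0,22,45,67])),key=lambda r:r.fun)
    x,y,a=best.x; return round(x,1),round(y,1),round(np.degrees(a/20)%90,1),round(1-best.fun,3)
if __name__=="__main__":
    cam=sys.argv[1]; z=float(sys.argv[2]); d=img(cam); save(d,sys.argv[3]); print(pose(),"cam",d["c2w"][:3,3].round(0))
    for n in sys.argv[4:]:
        p=ctrl.pinpoint("dose_"+n,cam); m=ctrl.masks_of("dose_"+n,cam)
        for q in m[:2]:
            if q["score"]<.3: continue
            b=q["bbox"]; u=((b[0]+b[2])/2,(b[1]+b[3])/2)
            print(n,round(q["score"],2),"pin",[(round(k["score"],2),at_z(d,k["xy"],z).round(1)[:2].tolist()) for k in p[:1]],fit(d,q["region"],at_z(d,u,z+22),z))
E
python3 fit.py wrist 4 w7 green yellow
```

```text
(array([546.7, -96.3, 294.7]), np.float64(82.92)) cam [556. -16. 457.]
green 0.86 pin [(0.71, [462.4, -230.1])] (np.float64(465.5), np.float64(-228.6), np.float64(67.5), np.float64(0.854))
green 0.35 pin [(0.71, [462.4, -230.1])] (np.float64(458.2), np.float64(-312.1), np.float64(86.3), np.float64(0.642))
yellow 0.82 pin [(0.76, [552.0, -240.3])] (np.float64(553.1), np.float64(-238.6), np.float64(58.2), np.float64(0.911))
```

Call:
apply_moves(
  targets=[
    [1,[-0.9,-0.2,0],[0,0,0]],
    [1,[-0.9,-0.2,0],[0,0,0]],
    [1,[-0.9,-0.2,0],[0,0,0]],
    [1,[-0.9,-0.2,0],[0,0,0]],
    [1,[-0.9,0,0],[0,0,0]],
    [1,[-0.9,0,0],[0,0,0]],
    [1,[0,0,0],[0,0,0]],
  ],
)

```text
t: 13.72
ee_pos: [473.1, -361.9, 294.4]
orientation: [2.358, 2.076, -0.0]
ft_force: [-0.1, 0.4, -0.1]
width: 88.0
grasp_force: 0.0
```

```bash
python3 fit.py wrist 4 w8 red yellow green blue
```

```text
(array([ 473.3, -360.3,  294.2]), np.float64(82.78)) cam [ 482. -281.  456.]
red 0.92 pin [(0.91, [460.7, -320.9])] (np.float64(457.1), np.float64(-317.8), np.float64(2.8), np.float64(0.938))
yellow 0.69 pin [(0.79, [550.1, -240.5])] (np.float64(510.6), np.float64(-214.8), np.float64(9.6), np.float64(0.062))
yellow 0.56 pin [(0.79, [550.1, -240.5])] (np.float64(553.5), np.float64(-239.1), np.float64(57.3), np.float64(0.927))
green 0.67 pin [(0.58, [464.8, -225.7])] (np.float64(465.5), np.float64(-228.8), np.float64(67.8), np.float64(0.915))
blue 0.84 pin [(0.81, [550.2, -314.5])] (np.float64(549.2), np.float64(-316.4), np.float64(22.3), np.float64(0.895))
```

View pics/w8.png

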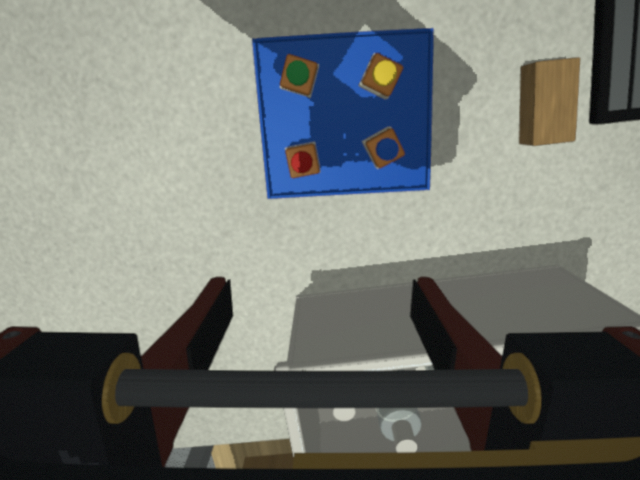

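Wrist view w8 shows all four bottles cleanly: red (302,160), green (298,73), yellow (384,72), blue (385,148). The fitted poses overlap their masks at about 0.9 IoU or better (yellow's other candidate, at 0.06, is false). I fetch red first.

Call:
apply_moves(
  targets=[
    [1,[0,0,0.9],[0,0,-0.111]],
    [1,[0,0,0.9],[0,0,0]],
    [1,[0,0,0.9],[0,0,0]],
  ],
)

```text
t: 14.55
ee_pos: [474.1, -359.1, 158.7]
orientation: [2.163, 2.277, 0.0]
ft_force: [0.4, -0.2, -0.2]
width: 87.8
grasp_force: 0.0
```

```bash
python3 -c "
from h import *; print(pose(),to(457.1,-317.8,20,92.8))"; python3 fit.py wrist 4 w9 red
```

```text
(array([ 474.1, -359.1,  158.7]), np.float64(92.94)) (array([ 0.844, -0.298,  2.773]), array([0.   , 0.   , 0.002]))
(array([ 471. , -356.7,  152.8]), np.float64(92.94)) cam [ 469. -278.  321.]
red 0.85 pin [(0.67, [456.8, -317.8])] (np.float64(456.5), np.float64(-317.3), np.float64(2.8), np.float64(0.939))
```

Call:
apply_moves(
  targets=[
    [1,[0.4,-0.13,0.4],[0,0,0]],
    [1,[0.38,-0.13,0.4],[0,0,0]],
    [1,[0,0,0.5],[0,0,0]],
    [1,[0,0,0],[0,0,0]],
    [1,[0,0,0],[0,0,0]],
  ],
)

```text
t: 15.32
ee_pos: [460.1, -322.1, 96.6]
orientation: [2.162, 2.275, 0.001]
ft_force: [0.1, -0.2, 0.6]
width: 87.7
grasp_force: 0.0
```

```bash
python3 -c "
from h import *; print(pose(),to(456.8,-317.6,20,92.8))"
```

```text
(array([ 460.1, -322.1,   96.6]), np.float64(92.91)) (array([ 0.096, -0.065,  1.532]), array([0.002, 0.001, 0.001]))
```

Call:
apply_moves(
  targets=[
    [1,[0.09,-0.06,0.3],[0,0,0]],
    [1,[0,0,0.4],[0,0,0]],
    [1,[0,0,0.4],[0,0,0]],
    [1,[0,0,0.43],[0,0,0]],
    [1,[0,0,0],[0,0,0]],
    [-1,[0,0,0],[0,0,0]],
    [-1,[0,0,0],[0,0,0]],
    [-1,[0,0,0],[0,0,0]],
  ],
)

```text
t: 16.32
ee_pos: [455.9, -317.0, 18.8]
orientation: [2.164, 2.276, 0.0]
ft_force: [0.8, 0.3, 0.1]
width: 61.0
grasp_force: 0.0
```

Call:
apply_moves(
  targets=[
    [-1,[0,0,0],[0,0,0]],
    [-1,[0,0,0],[0,0,0]],
    [-1,[0,0,0],[0,0,0]],
    [-1,[0,0,0],[0,0,0]],
    [-1,[0,0,-0.3],[0,0,0]],
    [-1,[0,0,-0.8],[0,0,0]],
    [-1,[0,0,-0.9],[0,0,0]],
    [-1,[0,0,-0.9],[0,0,0]],
  ],
)

```text
t: 17.32
ee_pos: [455.3, -316.6, 165.2]
orientation: [2.164, 2.277, -0.0]
ft_force: [0.6, 0.0, -0.5]
width: 33.8
grasp_force: 30.0
```

```bash
python3 -c "
from h import *; print(pose(),to(489.1,10.3,165,82.5))"
```

```text
(array([ 455.3, -316.6,  165.2]), np.float64(92.91)) (array([6.495e+00, 1.007e+00, 5.000e-03]), array([0.   , 0.   , 0.116]))
```

Call:
apply_moves(
  targets=[
    [-1,[0.7,0.1,-0.2],[0,0,0]],
    [-1,[0.8,0.1,0],[0,0,0]],
    [-1,[0.9,0.1,0],[0,0,0]],
    [-1,[0.9,0.15,0],[0,0,0]],
    [-1,[0.9,0.15,0],[0,0,0]],
    [-1,[0.9,0.15,0],[0,0,0]],
    [-1,[0.8,0.15,0],[0,0,0]],
    [-1,[0.6,0.1,0],[0,0,0.116]],
  ],
)

```text
t: 18.32
ee_pos: [489.0, 12.0, 174.0]
orientation: [2.365, 2.067, 0.001]
ft_force: [-0.1, -0.0, -0.8]
width: 33.4
grasp_force: 30.0
```

Call:
apply_moves(
  targets=[
    [-1,[0,0,0],[0,0,0]],
    [-1,[0,0,0],[0,0,0]],
  ],
)

```text
t: 18.58
ee_pos: [488.9, 9.9, 173.5]
orientation: [2.359, 2.074, 0.0]
ft_force: [0.5, 0.1, -1.0]
width: 33.5
grasp_force: 30.0
```

```bash
python3 -c "
from h import *; print(pose(),to(489.1,10.3,57.3,82.5))"; python3 b.py w10 load_mark:42 hub_grip:124
```

```text
(array([488.9,   9.9, 173.5]), np.float64(82.65)) (array([0.008, 0.003, 2.325]), array([0.   , 0.   , 0.002]))
(array([488.9,   9.9, 173.5]), np.float64(82.65))
load_mark 0.65 [328.0, 226.0] [494.0, 8.9, 42.0]
hub_grip 0.72 [446.0, 264.0] [564.5, -2.2, 124.0]
```

Call:
apply_moves(
  targets=[
    [-1,[0,0,0.6],[0,0,0]],
    [-1,[0,0,0.7],[0,0,0]],
    [-1,[0,0,0.5],[0,0,0]],
    [-1,[0,0,0.3],[0,0,0]],
    [-1,[0,0,0.2],[0,0,0]],
    [-1,[0,0,0],[0,0,0]],
    [-1,[0,0,0],[0,0,0]],
  ],
)

```text
t: 19.6
ee_pos: [489.6, 10.3, 58.7]
orientation: [2.362, 2.07, 0.001]
ft_force: [-0.4, -0.2, -0.0]
width: 33.6
grasp_force: 30.0
```

```bash
cat > s.py <<'E'
import sys
from h import *
o=ctrl.get_obs(); print(pose(),to(*map(float,sys.argv[1:5])),o["ft_force"].round(1),round(o["width"],1))
E
python3 s.py 489.5 10 56.8 82.5; python3 fit.py side 42 s1 red
```

```text
(array([489.6,  10.3,  58.7]), np.float64(82.47)) (array([-0.006, -0.001,  0.039]), array([ 0.001, -0.   , -0.   ])) [-0.4 -0.2 -0. ] 33.6
(array([489.6,  10.4,  58.8]), np.float64(82.48)) cam [378. 650. 660.]
red 0.7 pin [(0.78, [493.4, 6.7])] (np.float64(520.9), np.float64(338.1), np.float64(22.4), np.float64(0.512))
red 0.67 pin [(0.78, [493.4, 6.7])] (np.float64(491.7), np.float64(5.0), np.float64(9.1), np.float64(0.794))
```

Call:
apply_moves(
  targets=[
    [-1,[0,0,0.03],[0,0,0]],
    [-1,[0,0,0],[0,0,0]],
    [0.2,[0,0,0],[0,0,0]],
    [0.2,[0,0,0],[0,0,0]],
    [0.2,[0,0,0],[0,0,0]],
    [0.2,[0,0,-0.3],[0,0,0]],
    [0.2,[0,0,-0.8],[0,0,0]],
    [1,[0,0,-0.8],[0,0,0]],
  ],
)

```text
t: 20.75
ee_pos: [488.8, 10.4, 153.4]
orientation: [-2.362, -2.071, 0.0]
ft_force: [1.3, 0.2, 0.4]
width: 59.7
grasp_force: 0.0
```

Call:
apply_moves(
  targets=[
    [1,[0,0,-0.5],[0,0,0]],
    [1,[0,0,0],[0,0,0]],
  ],
)

```text
t: 21.0
ee_pos: [490.5, 10.4, 179.2]
orientation: [2.36, 2.068, 0.006]
ft_force: [0.7, -0.4, -0.1]
width: 78.8
grasp_force: 0.0
```

```bash
python3 fit.py wrist 42 w11 red; python3 b.py w11 hub_grip:124 load_mark:42;python3 s.py 563.6 -0.5 105 82.5; python3 fit.py top 42 t1 red
```

```text
(array([489.5,  10.4, 177.7]), np.float64(82.46)) cam [499.  91. 341.]
red 0.92 pin [(0.79, [489.2, 7.1])] (np.float64(488.3), np.float64(10.2), np.float64(81.6), np.float64(0.926))
red 0.3 pin [(0.79, [489.2, 7.1])] (np.float64(507.9), np.float64(-193.1), np.float64(51.7), np.float64(0.372))
(array([488.4,  10.4, 176.1]), np.float64(82.47))
hub_grip 0.94 [445.0, 265.0] [564.3, -3.5, 124.0]
(array([488.3,  10.3, 175.6]), np.float64(82.47)) (array([-0.017,  1.524,  1.408]), array([-0.001,  0.   , -0.   ])) [ 0.4 -0.2  0.2] 87.5
(array([488.4,  10.4, 175.6]), np.float64(82.47)) cam [ 473.   28. 1006.]
```

View pics/w11.png

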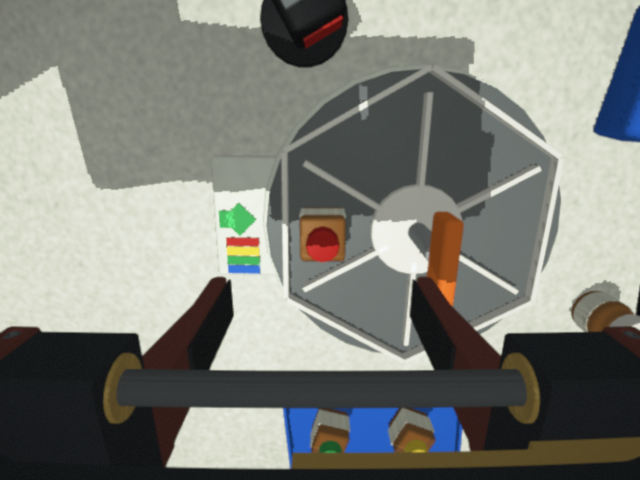

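```bash
cat > g.py <<'E'
from h import *
d=img("wrist")
V=np.array([at_z(d,p,52)[:2] for p in[(284,151),(432,69),(557,156),(533,299),(404,356),(287,297)]])
A=np.c_[2*V,np.ones(6)]; s=np.linalg.lstsq(A,(V**2).sum(1),rcond=None)[0]; c=s[:2]
print(c.round(1),np.hypot(*(V-c).T).round(1),(np.degrees(np.arctan2(*(V-c).T[::-1]))%60).round(1))
E
python3 g.py
```

```text
[564.7  -1.2] [123.4 121.3 121.7 124.6 119.9 123. ] [21.9 21.4 22.1 22.2 21.5 21.7]
```

Call:
apply_moves(
  targets=[
    [1,[0,0.75,0],[0,0,0]],
    [1,[-0.02,0.77,0],[0,0,0]],
    [1,[0,0,0.5],[0,0,0]],
    [1,[0,0,0.5],[0,0,0]],
    [1,[0,0,0.3],[0,0,0]],
    [1,[0,0,0],[0,0,0]],
    [1,[0,0,0],[0,0,0]],
  ],
)

```text
t: 22.38
ee_pos: [564.8, -0.6, 112.3]
orientation: [2.362, 2.07, 0.001]
ft_force: [0.2, -0.5, 0.6]
width: 88.0
grasp_force: 0.0
```

```bash
python3 s.py 563.6 0 105 82.5
```

```text
(array([564.8,  -0.6, 112.3]), np.float64(82.47)) (array([ 0.009, -0.025,  0.146]), array([ 0.001, -0.   , -0.   ])) [ 0.2 -0.5  0.6] 88.0
```

Call:
apply_moves(
  targets=[
    [1,[0,-0.01,0.14],[0,0,0]],
    [-1,[0,0,0],[0,0,0]],
    [-1,[0,0,0],[0,0,0]],
    [-1,[0,0,0],[0,0,0]],
    [-1,[0,0,0],[0,0,0]],
    [-1,[0,0,0],[0,0,0]],
    [-1,[0,0,0],[0,0,0]],
    [-1,[0,0,0],[0,0,0]],
  ],
)

```text
t: 23.38
ee_pos: [563.7, -0.5, 104.6]
orientation: [-2.363, -2.071, 0.0]
ft_force: [0.4, 0.0, 0.5]
width: 21.2
grasp_force: 0.0
```

```bash
python3 s.py 564.2 0 105 22.2; python3 -c "
from h import *;o=ctrl.get_obs();print(o['grasp_force'],o['moment'])"
```

```text
(array([ 5.637e+02, -5.000e-01,  1.046e+02]), np.float64(82.47)) (array([ 0.012,  0.008, -0.008]), array([-0.  ,  0.  ,  0.67])) [0.4 0.  0.5] 21.2
0.0 [-0.01339271 -0.02587321  0.04145337]
```

Call:
apply_moves(
  targets=[
    [-1,[0,0,0],[0,0,0]],
    [-1,[0,0,0],[0,0,0]],
    [-1,[0,0,0],[0,0,0.06]],
    [-1,[0,0,0],[0,0,0.1]],
    [-1,[0,0,0],[0,0,0.1]],
    [-1,[0,0,0],[0,0,0.1]],
    [-1,[0,0,0],[0,0,0.1]],
    [-1,[0,0,0],[0,0,0.1]],
  ],
)

```text
t: 24.38
ee_pos: [566.8, -1.6, 105.2]
orientation: [3.018, 0.86, 0.009]
ft_force: [9.4, -7.4, -4.0]
width: 11.8
grasp_force: 59.3
```

Call:
apply_moves(
  targets=[
    [-1,[0,0,0],[0,0,0.07]],
    [-1,[0,0,0],[0,0,0.035]],
    [-1,[0,0,0],[0,0,0]],
    [-1,[0,0,0],[0,0,0]],
  ],
)

```text
t: 24.88
ee_pos: [566.9, -1.9, 105.3]
orientation: [3.078, 0.616, 0.009]
ft_force: [9.5, -7.0, -4.9]
width: 11.8
grasp_force: 59.4
```

```bash
python3 s.py 564.2 0 165 22.2
```

```text
(array([566.9,  -1.9, 105.3]), np.float64(22.62)) (array([-0.029, -0.051, -1.194]), array([ 0.003, -0.003,  0.005])) [ 9.5 -7.  -4.9] 11.8
```

Call:
apply_moves(
  targets=[
    [0.2,[0,0,0],[0,0,0]],
    [0.2,[0,0,0],[0,0,0]],
    [0.2,[0,0,0],[0,0,0]],
    [0.2,[0,0,-0.4],[0,0,0]],
    [0.2,[0,0,-0.8],[0,0,0]],
    [1,[-0.3,0,-0.9],[0,0,-0.11]],
    [1,[-0.4,0,-0.9],[0,0,-0.11]],
    [1,[-0.7,0,0],[0,0,-0.11]],
  ],
)

```text
t: 25.88
ee_pos: [508.9, -40.8, 258.0]
orientation: [2.812, 1.393, 0.009]
ft_force: [0.5, -0.6, -0.8]
width: 79.1
grasp_force: 0.0
```

Call:
apply_moves(
  targets=[
    [1,[-0.7,0,0],[0,0,-0.11]],
    [1,[-0.7,0,0],[0,0,-0.11]],
    [1,[-0.5,0,0],[0,0,-0.11]],
    [1,[0,0,0],[0,0,0]],
    [1,[0,0,0],[0,0,0]],
  ],
)

```text
t: 26.5
ee_pos: [461.8, -122.7, 254.5]
orientation: [-2.374, -2.057, -0.0]
ft_force: [0.3, 0.3, -0.1]
width: 88.0
grasp_force: 0.0
```

```bash
python3 fit.py wrist 42 w12 red; python3 b.py w12 hub_grip:124 load_mark:42 read_mark:42 station:0; python3 fit.py wrist 4 w12 yellow green
```

```text
(array([ 461.9, -122.5,  254.5]), np.float64(81.9)) cam [472. -42. 416.]
red 0.63 pin [] (np.float64(639.6), np.float64(14.7), np.float64(71.2), np.float64(0.071))
red 0.56 pin [] (np.float64(536.4), np.float64(70.7), np.float64(23.5), np.float64(0.94))
(array([ 462. , -122.4,  254.5]), np.float64(81.99))
hub_grip 0.76 [439.0, 51.0] [564.8, -2.5, 124.0]
hub_grip 0.5 [377.0, 312.0] [499.2, -208.2, 124.0]
load_mark 0.92 [334.0, 63.0] [492.4, 11.2, 42.0]
load_mark 0.23 [561.0, 294.0] [718.9, -262.5, 42.0]
read_mark 0.29 [376.0, 309.0] [506.3, -250.6, 42.0]
station 0.84 [401.0, 70.0] [563.3, 1.4, 0.0]
(array([ 461.9, -122.8,  254.5]), np.float64(82.03)) cam [472. -42. 417.]
yellow 0.69 pin [(0.66, [548.8, -238.8])] (np.float64(544.4), np.float64(-232.5), np.float64(12.7), np.float64(0.476))
green 0.96 pin [(0.69, [464.3, -228.4])] (np.float64(465.4), np.float64(-227.5), np.float64(69.0), np.float64(0.925))
```

View pics/w12.png

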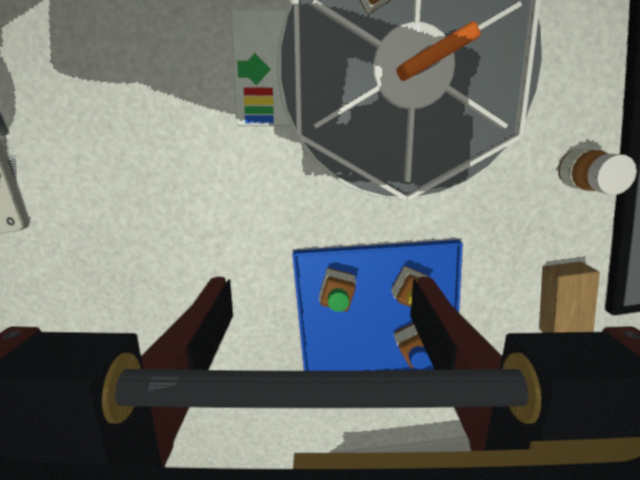

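Red now rests at the reading mark, one click on (refined axis about (565,−1)). Next is yellow.

```bash
python3 s.py 553.4 -239 100 57.3
```

```text
(array([ 461.8, -123.1,  254.6]), np.float64(82.02)) (array([-2.041,  2.136,  3.092]), array([-0.   ,  0.   ,  0.275])) [-0.4  0.5 -0.2] 87.9
```

Call:
apply_moves(
  targets=[
    [1,[-0.9,0.5,0],[0,0,0]],
    [1,[-0.9,0.5,0],[0,0,0]],
    [1,[-0.9,0.5,0],[0,0,0]],
    [1,[-0.7,0.6,0],[0,0,0]],
    [1,[0,0,0],[0,0,0.1]],
    [1,[0,0,0],[0,0,0.1]],
    [1,[0,0,0],[0,0,0.07]],
    [1,[0,0,0],[0,0,0]],
  ],
)

```text
t: 28.15
ee_pos: [542.1, -306.1, 254.4]
orientation: [-2.751, -1.517, 0.0]
ft_force: [-0.1, 0.8, 0.2]
width: 87.9
grasp_force: 0.0
```

```bash
python3 fit.py wrist 4 w13 yellow; python3 s.py 553.4 -239 100 57.3
```

```text
(array([ 542.1, -306.1,  254.5]), np.float64(57.84)) cam [ 584. -237.  416.]
yellow 0.62 pin [(0.56, [552.2, -240.9])] (np.float64(554.1), np.float64(-239.2), np.float64(57.5), np.float64(0.967))
(array([ 542.2, -306. ,  254.6]), np.float64(57.83)) (array([ 1.254, -0.523,  3.092]), array([-0.   , -0.   ,  0.006])) [-0.2  0.1  0.3] 87.9
```

Call:
apply_moves(
  targets=[
    [1,[0.6,-0.26,0.6],[0,0,0]],
    [1,[0.65,-0.26,0.9],[0,0,0]],
    [1,[0,0,0.9],[0,0,0]],
    [1,[0,0,0.6],[0,0,0]],
    [1,[0,0,0],[0,0,0]],
    [1,[0,0,0],[0,0,0]],
  ],
)

```text
t: 29.05
ee_pos: [554.4, -239.7, 105.7]
orientation: [2.75, 1.516, 0.001]
ft_force: [1.0, 0.3, 0.1]
width: 88.0
grasp_force: 0.0
```

```bash
python3 s.py 553.8 -239.1 19 57.5
```

```text
(array([ 554.4, -239.7,  105.7]), np.float64(57.74)) (array([ 0.004, -0.019,  1.735]), array([ 0.001, -0.   ,  0.003])) [1.  0.3 0.1] 88.0
```

Call:
apply_moves(
  targets=[
    [1,[0,-0.02,0.4],[0,0,0]],
    [1,[0,0,0.5],[0,0,0]],
    [1,[0,0,0.5],[0,0,0]],
    [1,[0,0,0.33],[0,0,0]],
    [-1,[0,0,0],[0,0,0]],
    [-1,[0,0,0],[0,0,0]],
    [-1,[0,0,0],[0,0,0]],
    [-1,[0,0,0],[0,0,0]],
  ],
)

```text
t: 30.05
ee_pos: [553.1, -239.0, 18.8]
orientation: [2.751, 1.516, 0.001]
ft_force: [0.1, 0.2, -0.4]
width: 51.3
grasp_force: 0.0
```

Call:
apply_moves(
  targets=[
    [-1,[0,0,0],[0,0,0]],
    [-1,[0,0,0],[0,0,0]],
    [-1,[0,0,0],[0,0,0]],
    [-1,[0,0,-0.3],[0,0,0]],
    [-1,[0,0,-0.9],[0,0,0]],
    [-1,[0,0,-0.9],[0,0,0]],
    [-1,[0,0,-0.9],[0,0,0]],
    [-1,[0,0,-0.2],[0,0,-0.1]],
  ],
)

```text
t: 31.05
ee_pos: [554.4, -239.5, 182.6]
orientation: [2.617, 1.729, 0.005]
ft_force: [0.4, 0.1, -1.5]
width: 33.8
grasp_force: 30.0
```

```bash
python3 s.py 491.5 9.1 175 82.3
```

```text
(array([ 554.4, -239.5,  182.6]), np.float64(66.91)) (array([ 4.081, -3.108,  0.132]), array([ 0.004,  0.001, -0.171])) [ 0.4  0.1 -1.5] 33.8
```

Call:
apply_moves(
  targets=[
    [-1,[0.68,-0.52,0],[0,0,0]],
    [-1,[0.68,-0.52,0],[0,0,0]],
    [-1,[0.68,-0.52,0],[0,0,0]],
    [-1,[0.68,-0.52,0],[0,0,0]],
    [-1,[0.68,-0.52,0],[0,0,0]],
    [-1,[0.68,-0.51,0],[0,0,0]],
    [-1,[0,0,0],[0,0,-0.09]],
    [-1,[0,0,0],[0,0,-0.081]],
  ],
)

```text
t: 32.05
ee_pos: [490.3, 10.8, 179.0]
orientation: [2.363, 2.07, 0.001]
ft_force: [0.8, -0.0, -1.3]
width: 33.7
grasp_force: 30.0
```

Call:
apply_moves(
  targets=[
    [-1,[0,0,0],[0,0,0]],
    [-1,[0,0,0],[0,0,0]],
  ],
)

```text
t: 32.3
ee_pos: [490.6, 10.0, 178.5]
orientation: [2.372, 2.06, 0.001]
ft_force: [0.2, -0.8, -1.0]
width: 33.7
grasp_force: 30.0
```

```bash
python3 s.py 491.5 9.1 57 82.3
```

```text
(array([490.6,  10. , 178.5]), np.float64(81.95)) (array([-0.015,  0.02 ,  2.43 ]), array([ 0.   , -0.   , -0.004])) [ 0.2 -0.8 -1. ] 33.7
```

Call:
apply_moves(
  targets=[
    [-1,[-0.01,0.02,0.6],[0,0,0]],
    [-1,[0,0,0.7],[0,0,0]],
    [-1,[0,0,0.5],[0,0,0]],
    [-1,[0,0,0.4],[0,0,0]],
    [-1,[0,0,0.2],[0,0,0]],
    [-1,[0,0,0],[0,0,0]],
    [-1,[0,0,0],[0,0,0]],
  ],
)

```text
t: 33.17
ee_pos: [492.0, 9.4, 58.8]
orientation: [2.369, 2.062, 0.001]
ft_force: [0.7, 0.3, -0.7]
width: 33.6
grasp_force: 30.0
```

```bash
python3 s.py 491.5 9.1 57 82.3
```

```text
(array([492. ,   9.4,  58.8]), np.float64(82.08)) (array([-0.007, -0.009,  0.035]), array([ 0.001, -0.   , -0.002])) [ 0.7  0.3 -0.7] 33.6
```

Call:
apply_moves(
  targets=[
    [-1,[0,0,0.03],[0,0,0]],
    [-1,[0,0,0],[0,0,0]],
    [0.2,[0,0,0],[0,0,0]],
    [0.2,[0,0,0],[0,0,0]],
    [0.2,[0,0,0],[0,0,0]],
    [0.2,[0,0,-0.3],[0,0,0]],
    [0.2,[0,0,-0.8],[0,0,0]],
    [1,[0,0,-0.8],[0,0,0]],
  ],
)

```text
t: 34.17
ee_pos: [491.3, 9.4, 153.3]
orientation: [-2.369, -2.063, 0.0]
ft_force: [0.5, -0.3, -1.2]
width: 59.8
grasp_force: 0.0
```

Call:
apply_moves(
  targets=[
    [1,[0,0,-0.5],[0,0,0]],
    [1,[-0.05,0.7,0],[0,0,0]],
    [1,[-0.02,0.8,0],[0,0,0]],
    [1,[0,0,0],[0,0,0.111]],
    [1,[0,0,0],[0,0,0.111]],
    [1,[0,0,0],[0,0,0.111]],
    [1,[0,0,0],[0,0,0.111]],
    [1,[0,0,0],[0,0,0.111]],
  ],
)

```text
t: 35.17
ee_pos: [565.2, -4.3, 177.7]
orientation: [3.021, 0.861, 0.001]
ft_force: [-0.1, -0.9, 0.6]
width: 87.9
grasp_force: 0.0
```

Call:
apply_moves(
  targets=[
    [1,[0,0,0],[0,0,0.111]],
    [1,[0,0,0],[0,0,0]],
    [1,[0,0,0],[0,0,0]],
  ],
)

```text
t: 35.55
ee_pos: [565.3, -4.3, 177.2]
orientation: [3.082, 0.609, 0.001]
ft_force: [-0.6, -0.6, -0.2]
width: 87.6
grasp_force: 0.0
```

```bash
python3 s.py 566 -1.5 105 22.3; python3 fit.py side 42 s2 yellow red
```

```text
(array([565.3,  -4.3, 177.2]), np.float64(22.36)) (array([ 0.034, -0.047,  1.443]), array([ 0.   , -0.   ,  0.001])) [-0.6 -0.6 -0.2] 87.6
(array([565.3,  -4.3, 177. ]), np.float64(22.32)) cam [378. 650. 660.]
yellow 0.59 pin [(0.94, [485.3, 10.6])] (np.float64(491.1), np.float64(7.2), np.float64(1.0), np.float64(0.886))
red 0.97 pin [(0.72, [533.1, 70.0])] (np.float64(537.6), np.float64(65.5), np.float64(19.8), np.float64(0.877))
red 0.49 pin [(0.72, [533.1, 70.0])] (np.float64(590.8), np.float64(23.0), np.float64(64.5), np.float64(0.093))
```

View pics/s2.png

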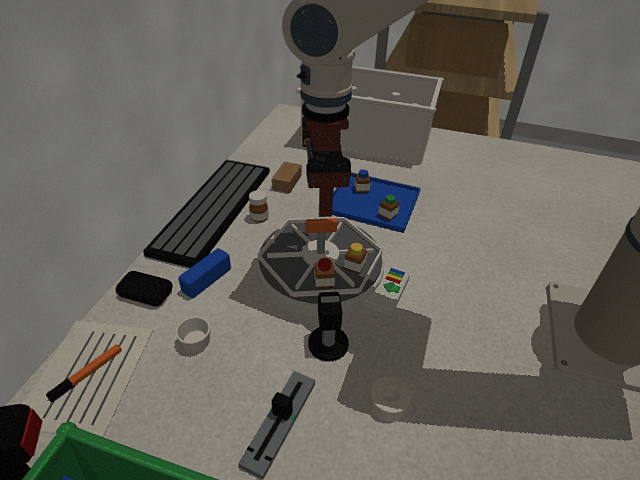

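The side view shows yellow upright at the loading mark (357,257) and red upright at the scanner (325,272). I grip the bar and turn one click.

Call:
apply_moves(
  targets=[
    [0.2,[0.03,-0.05,0.4],[0,0,0]],
    [0.2,[0,0,0.5],[0,0,0]],
    [0.2,[0,0,0.45],[0,0,0]],
    [0.2,[0,0,0.08],[0,0,0]],
    [-1,[0,0,0],[0,0,0]],
    [-1,[0,0,0],[0,0,0]],
    [-1,[0,0,0],[0,0,0]],
    [-1,[0,0,0],[0,0,0]],
  ],
)

```text
t: 36.8
ee_pos: [566.0, -1.5, 105.6]
orientation: [3.083, 0.604, 0.001]
ft_force: [1.4, -4.3, -0.3]
width: 16.3
grasp_force: 2.5
```

Call:
apply_moves(
  targets=[
    [-1,[0,0,0],[0,0,0]],
    [-1,[0,0,0],[0,0,0]],
    [-1,[0,0,0],[0,0,0]],
  ],
)

```text
t: 37.17
ee_pos: [566.4, -2.1, 105.8]
orientation: [3.082, 0.604, 0.002]
ft_force: [0.0, -5.8, 5.0]
width: 11.8
grasp_force: 50.2
```

```bash
python3 s.py 566 -1.5 105 -37.9
```

```text
(array([566.4,  -2.1, 105.8]), np.float64(22.17)) (array([-0.003, -0.014,  0.015]), array([ 0.   , -0.001,  0.667])) [ 0.  -5.8  5. ] 11.8
```

Call:
apply_moves(
  targets=[
    [-1,[0,0,0],[0,0,0.06]],
    [-1,[0,0,0],[0,0,0.1]],
    [-1,[0,0,0],[0,0,0.1]],
    [-1,[0,0,0],[0,0,0.1]],
    [-1,[0,0,0],[0,0,0.1]],
    [-1,[0,0,0],[0,0,0.1]],
    [-1,[0,0,0],[0,0,0.07]],
    [-1,[0,0,0],[0,0,0.037]],
  ],
)

```text
t: 38.17
ee_pos: [566.2, -3.0, 105.7]
orientation: [2.969, -1.022, 0.003]
ft_force: [-0.6, -10.3, 4.5]
width: 11.8
grasp_force: 50.2
```

Call:
apply_moves(
  targets=[
    [-1,[0,0,0],[0,0,0]],
    [-1,[0,0,0],[0,0,0]],
    [0.2,[0,0,0],[0,0,0]],
    [0.2,[0,0,0],[0,0,0]],
    [0.2,[0,0,0],[0,0,0]],
    [0.2,[0,0,-0.4],[0,0,0]],
    [0.2,[0,0,-0.8],[0,0,0]],
    [1,[0,0,-0.8],[0,0,0]],
  ],
)

```text
t: 39.17
ee_pos: [565.0, -1.2, 205.5]
orientation: [2.971, -1.019, -0.003]
ft_force: [0.5, -0.4, -0.6]
width: 59.5
grasp_force: 0.0
```

```bash
python3 s.py 440 -290 250 68
```

```text
(array([565. ,  -1.2, 205.5]), np.float64(-37.85)) (array([ 1.568,  6.095, -0.886]), array([-1.000e-03,  1.000e-03, -1.176e+00])) [ 0.5 -0.4 -0.6] 59.5
```

Call:
apply_moves(
  targets=[
    [1,[0.2,0.76,-0.2],[0,0,0]],
    [1,[0.2,0.76,-0.2],[0,0,0]],
    [1,[0.2,0.76,-0.2],[0,0,0]],
    [1,[0.2,0.76,-0.2],[0,0,0]],
    [1,[0.2,0.76,0],[0,0,0]],
    [1,[0.2,0.76,0],[0,0,0]],
    [1,[0.2,0.76,0],[0,0,0]],
    [1,[0.2,0.76,0],[0,0,0]],
  ],
)

```text
t: 40.17
ee_pos: [441.4, -291.3, 244.8]
orientation: [-2.971, 1.019, 0.001]
ft_force: [1.1, -0.6, -0.1]
width: 87.7
grasp_force: 0.0
```

Call:
apply_moves(
  targets=[
    [1,[0,0,0],[0,0,-0.11]],
    [1,[0,0,0],[0,0,-0.11]],
    [1,[0,0,0],[0,0,-0.11]],
    [1,[0,0,0],[0,0,-0.11]],
    [1,[0,0,0],[0,0,-0.11]],
    [1,[0,0,0],[0,0,-0.11]],
    [1,[0,0,0],[0,0,-0.11]],
    [1,[0,0,0],[0,0,-0.11]],
  ],
)

```text
t: 41.18
ee_pos: [442.0, -290.2, 244.7]
orientation: [-2.935, -1.117, 0.001]
ft_force: [0.2, 0.2, -0.3]
width: 87.8
grasp_force: 0.0
```

Call:
apply_moves(
  targets=[
    [1,[0,0,0],[0,0,-0.11]],
    [1,[0,0,0],[0,0,-0.11]],
    [1,[0,0,0],[0,0,-0.08]],
    [1,[0,0,0],[0,0,0]],
    [1,[0,0,0],[0,0,0]],
  ],
)

```text
t: 41.8
ee_pos: [442.2, -290.4, 244.9]
orientation: [-2.601, -1.761, 0.0]
ft_force: [0.7, 0.1, -0.5]
width: 88.0
grasp_force: 0.0
```

```bash
python3 fit.py wrist 4 w14 green blue; python3 fit.py side 42 s3 red yellow;  python3 s.py 465.4 -228.5 100 68
```

```text
(array([ 442.2, -290.4,  245. ]), np.float64(68.23)) cam [ 471. -215.  407.]
green 0.82 pin [(0.84, [462.6, -226.5])] (np.float64(465.4), np.float64(-228.8), np.float64(67.8), np.float64(0.95))
green 0.58 pin [(0.84, [462.6, -226.5])] (np.float64(520.0), np.float64(-114.8), np.float64(20.9), np.float64(0.448))
blue 0.78 pin [(0.58, [549.4, -312.7])] (np.float64(548.1), np.float64(-315.7), np.float64(26.5), np.float64(0.873))
(array([ 442.3, -290.5,  245.1]), np.float64(68.31)) cam [378. 650. 660.]
red 0.78 pin [(0.93, [608.6, 64.9])] (np.float64(612.6), np.float64(56.8), np.float64(51.7), np.float64(0.94))
yellow 0.83 pin [(0.79, [534.0, 71.6])] (np.float64(538.9), np.float64(68.3), np.float64(19.3), np.float64(0.898))
(array([ 442.3, -290.6,  245.1]), np.float64(68.33)) (array([ 1.325, -0.029,  2.903]), array([0.   , 0.   , 0.004])) [-0.7  0.6  0.8] 87.8
```

Two clicks are confirmed (yellow at the reading mark, red one bay further), and green is unmoved.

Call:
apply_moves(
  targets=[
    [1,[0.66,-0.02,0.6],[0,0,0]],
    [1,[0.66,-0.01,0.8],[0,0,0]],
    [1,[0,0,0.9],[0,0,0]],
    [1,[0,0,0.5],[0,0,0]],
    [1,[0,0,0],[0,0,0]],
    [1,[0,0,0],[0,0,0]],
  ],
)

```text
t: 43.05
ee_pos: [465.9, -229.1, 106.0]
orientation: [2.599, 1.764, 0.001]
ft_force: [0.9, -0.5, 0.5]
width: 87.3
grasp_force: 0.0
```

```bash
python3 s.py 465.4 -228.7 19 67.9
```

```text
(array([ 465.9, -229.1,  106. ]), np.float64(68.33)) (array([ 0.004, -0.015,  1.74 ]), array([0.001, 0.   , 0.005])) [ 0.9 -0.5  0.5] 87.3
```

Call:
apply_moves(
  targets=[
    [1,[0,-0.015,0.4],[0,0,0]],
    [1,[0,0,0.5],[0,0,0]],
    [1,[0,0,0.5],[0,0,0]],
    [1,[0,0,0.33],[0,0,0]],
    [-1,[0,0,0],[0,0,0]],
    [-1,[0,0,0],[0,0,0]],
    [-1,[0,0,0],[0,0,0]],
    [-1,[0,0,0],[0,0,0]],
  ],
)

```text
t: 44.05
ee_pos: [464.9, -228.6, 19.2]
orientation: [2.599, 1.764, 0.001]
ft_force: [0.7, -0.4, -0.4]
width: 51.7
grasp_force: 0.0
```

Call:
apply_moves(
  targets=[
    [-1,[0,0,0],[0,0,0]],
    [-1,[0,0,0],[0,0,0]],
    [-1,[0,0,0],[0,0,0]],
    [-1,[0,0,-0.3],[0,0,0]],
    [-1,[0,0,-0.9],[0,0,0]],
    [-1,[0,0,-0.9],[0,0,0]],
    [-1,[0,0,-0.9],[0,0,0]],
    [-1,[0,0,-0.2],[0,0,0]],
  ],
)

```text
t: 45.05
ee_pos: [466.0, -229.1, 182.2]
orientation: [2.595, 1.762, 0.004]
ft_force: [-0.3, -1.0, -1.4]
width: 33.7
grasp_force: 29.8
```

```bash
python3 s.py 491.5 9.1 178 82.2
```

```text
(array([ 466. , -229.1,  182.2]), np.float64(68.34)) (array([ 4.617, -1.285,  0.073]), array([ 0.004,  0.001, -0.154])) [-0.3 -1.  -1.4] 33.7
```

Call:
apply_moves(
  targets=[
    [-1,[0.7,-0.2,0],[0,0,0]],
    [-1,[0.8,-0.22,0],[0,0,0]],
    [-1,[0.8,-0.22,0],[0,0,0]],
    [-1,[0.8,-0.22,0],[0,0,0]],
    [-1,[0.8,-0.22,0],[0,0,0]],
    [-1,[0.7,-0.2,0],[0,0,-0.08]],
    [-1,[0,0,0],[0,0,-0.075]],
    [-1,[0,0,0],[0,0,0]],
  ],
)

```text
t: 46.05
ee_pos: [489.2, 9.4, 177.9]
orientation: [-2.365, -2.066, 0.002]
ft_force: [0.2, -0.0, -1.7]
width: 33.8
grasp_force: 29.8
```

```bash
python3 s.py 491.5 9.1 57 82.2
```

```text
(array([489.2,   9.4, 177.9]), np.float64(82.28)) (array([0.   , 0.05 , 2.417]), array([-0.001,  0.   ,  0.001])) [ 0.2 -0.  -1.7] 33.8
```

Call:
apply_moves(
  targets=[
    [-1,[0,0.04,0.6],[0,0,0]],
    [-1,[0,0,0.7],[0,0,0]],
    [-1,[0,0,0.5],[0,0,0]],
    [-1,[0,0,0.4],[0,0,0]],
    [-1,[0,0,0.2],[0,0,0]],
    [-1,[0,0,0],[0,0,0]],
    [-1,[0,0,0],[0,0,0]],
  ],
)

```text
t: 46.92
ee_pos: [492.3, 8.6, 59.1]
orientation: [2.366, 2.066, 0.001]
ft_force: [0.1, 0.7, -1.6]
width: 33.7
grasp_force: 29.9
```

```bash
python3 s.py 491.5 9.1 57 82.2
```

```text
(array([492.3,   8.6,  59.1]), np.float64(82.24)) (array([ 0.008, -0.018,  0.043]), array([ 0., -0.,  0.])) [ 0.1  0.7 -1.6] 33.7
```

Release, then go up to the hub with yaw 142° for the bar (turn −60° about tool z).

Call:
apply_moves(
  targets=[
    [-1,[0,-0.01,0.035],[0,0,0]],
    [-1,[0,0,0],[0,0,0]],
    [0.2,[0,0,0],[0,0,0]],
    [0.2,[0,0,0],[0,0,0]],
    [0.2,[0,0,0],[0,0,0]],
    [0.2,[0,0,-0.3],[0,0,0]],
    [0.2,[0,0,-0.8],[0,0,0]],
    [0.2,[0,0,-0.8],[0,0,0]],
  ],
)

```text
t: 47.92
ee_pos: [491.3, 8.8, 153.6]
orientation: [-2.366, -2.067, 0.0]
ft_force: [0.6, -0.1, 0.1]
width: 52.7
grasp_force: 0.0
```

Call:
apply_moves(
  targets=[
    [0.2,[0,0,-0.5],[0,0,0]],
    [0.2,[0,0.7,0],[0,0,0]],
    [0.2,[0,0.8,0],[0,0,0]],
    [0.2,[0,0,0],[0,0,-0.111]],
    [0.2,[0,0,0],[0,0,-0.111]],
    [0.2,[0,0,0],[0,0,-0.111]],
    [0.2,[0,0,0],[0,0,-0.111]],
    [0.2,[0,0,0],[0,0,-0.111]],
  ],
)

```text
t: 48.92
ee_pos: [565.8, -1.3, 177.9]
orientation: [1.263, 2.876, 0.0]
ft_force: [-0.3, -0.4, -0.2]
width: 52.9
grasp_force: 0.0
```

Call:
apply_moves(
  targets=[
    [0.2,[0,0,0],[0,0,-0.111]],
    [0.2,[0,0,0],[0,0,0]],
    [0.2,[0,0,0],[0,0,0]],
  ],
)

```text
t: 49.3
ee_pos: [565.8, -1.3, 177.4]
orientation: [1.022, 2.97, 0.0]
ft_force: [0.0, 0.1, -0.3]
width: 52.8
grasp_force: 0.0
```

```bash
python3 s.py 566 -2 105 142.2; python3 fit.py side 42 s4 red yellow green
```

```text
(array([565.8,  -1.3, 177.4]), np.float64(142.04)) (array([-0.011, -0.01 ,  1.448]), array([ 0.   ,  0.   , -0.002])) [ 0.   0.1 -0.3] 52.8
(array([565.8,  -1.2, 177.3]), np.float64(142.07)) cam [378. 650. 660.]
red 0.73 pin [(0.96, [617.4, 59.4])] (np.float64(613.3), np.float64(55.4), np.float64(45.3), np.float64(0.887))
yellow 0.82 pin [(0.78, [535.9, 72.6])] (np.float64(539.6), np.float64(65.7), np.float64(19.9), np.float64(0.858))
green 0.75 pin [(0.91, [492.6, 1.6])] (np.float64(491.1), np.float64(7.3), np.float64(85.1), np.float64(0.858))
```

Call:
apply_moves(
  targets=[
    [0.2,[-0.01,-0.01,0.4],[0,0,0]],
    [0.2,[0,0,0.5],[0,0,0]],
    [0.2,[0,0,0.45],[0,0,0]],
    [0.2,[0,0,0.09],[0,0,0]],
    [-1,[0,0,0],[0,0,0]],
    [-1,[0,0,0],[0,0,0]],
    [-1,[0,0,0],[0,0,0]],
    [-1,[0,0,0],[0,0,0]],
  ],
)

```text
t: 50.65
ee_pos: [566.1, -2.0, 105.4]
orientation: [1.017, 2.972, 0.0]
ft_force: [-3.0, -4.6, 1.5]
width: 16.3
grasp_force: 3.1
```

Call:
apply_moves(
  targets=[
    [-1,[0,0,0],[0,0,0]],
    [-1,[0,0,0],[0,0,0]],
    [-1,[0,0,0],[0,0,0]],
  ],
)

```text
t: 51.02
ee_pos: [565.7, -2.5, 105.3]
orientation: [-1.017, -2.972, 0.001]
ft_force: [-2.4, -4.9, 5.4]
width: 11.9
grasp_force: 55.1
```

```bash
python3 s.py 566 -2 105 82.1
```

```text
(array([565.7,  -2.5, 105.3]), np.float64(142.22)) (array([0.001, 0.012, 0.006]), array([-0.   ,  0.   ,  0.668])) [-2.4 -4.9  5.4] 11.9
```

Call:
apply_moves(
  targets=[
    [-1,[0,0,0],[0,0,0.06]],
    [-1,[0,0,0],[0,0,0.1]],
    [-1,[0,0,0],[0,0,0.1]],
    [-1,[0,0,0],[0,0,0.1]],
    [-1,[0,0,0],[0,0,0.1]],
    [-1,[0,0,0],[0,0,0.1]],
    [-1,[0,0,0],[0,0,0.07]],
    [-1,[0,0,0],[0,0,0.037]],
  ],
)

```text
t: 52.02
ee_pos: [565.5, -2.6, 105.4]
orientation: [2.37, 2.062, -0.001]
ft_force: [-3.5, -5.2, 6.7]
width: 12.1
grasp_force: 55.1
```

Call:
apply_moves(
  targets=[
    [-1,[0,0,0],[0,0,0]],
    [-1,[0,0,0],[0,0,0]],
    [0.2,[0,0,0],[0,0,0]],
    [0.2,[0,0,0],[0,0,0]],
    [0.2,[0,0,0],[0,0,0]],
    [0.2,[0,0,-0.4],[0,0,0]],
    [0.2,[0,0,-0.8],[0,0,0]],
    [1,[0,0,-0.8],[0,0,0]],
  ],
)

```text
t: 53.02
ee_pos: [565.3, -1.8, 205.3]
orientation: [-2.366, -2.064, 0.002]
ft_force: [1.1, 0.6, -0.3]
width: 59.6
grasp_force: 0.0
```

```bash
python3 s.py 535 -390 235 115
```

```text
(array([565.3,  -1.8, 205.3]), np.float64(82.2)) (array([-7.774,  0.452, -0.594]), array([-0.001, -0.   , -0.364])) [ 1.1  0.6 -0.3] 59.6
```

Call:
apply_moves(
  targets=[
    [1,[-0.9,0.05,-0.2],[0,0,0]],
    [1,[-0.95,0.05,-0.2],[0,0,0]],
    [1,[-0.95,0.05,-0.2],[0,0,0]],
    [1,[-0.95,0.05,0],[0,0,0]],
    [1,[-0.95,0.05,0],[0,0,0]],
    [1,[-0.95,0.05,0],[0,0,0]],
    [1,[-0.95,0.1,0],[0,0,0]],
    [1,[-0.9,0.05,0],[0,0,-0.1]],
  ],
)

```text
t: 54.02
ee_pos: [536.9, -377.9, 234.4]
orientation: [-2.194, -2.248, -0.0]
ft_force: [0.7, -0.1, -0.1]
width: 87.8
grasp_force: 0.0
```

Call:
apply_moves(
  targets=[
    [1,[0,0,0],[0,0,-0.1]],
    [1,[0,0,0],[0,0,-0.1]],
    [1,[0,0,0],[0,0,-0.06]],
    [1,[0,0,0],[0,0,0]],
    [1,[0,0,0],[0,0,0]],
  ],
)

```text
t: 54.65
ee_pos: [537.2, -376.4, 234.6]
orientation: [-1.699, -2.642, -0.0]
ft_force: [-0.2, -0.2, -0.5]
width: 88.0
grasp_force: 0.0
```

```bash
python3 fit.py wrist 4 w15 blue; python3 fit.py side 42 s5 red yellow green; python3 fit.py side 4 s5 blue;  python3 s.py 548.5 -316 100 114
```

```text
(array([ 537.2, -376.4,  234.7]), np.float64(114.52)) cam [ 503. -303.  397.]
blue 0.77 pin [(0.56, [550.8, -314.3])] (np.float64(548.8), np.float64(-316.4), np.float64(25.4), np.float64(0.896))
(array([ 537.3, -376.5,  234.9]), np.float64(114.56)) cam [378. 650. 660.]
red 0.58 pin [(0.66, [641.3, -10.1])] (np.float64(642.0), np.float64(-17.2), np.float64(88.5), np.float64(0.822))
yellow 0.73 pin [(0.85, [609.5, 51.2])] (np.float64(611.9), np.float64(53.8), np.float64(37.8), np.float64(0.821))
yellow 0.5 pin [(0.85, [609.5, 51.2])] (np.float64(513.5), np.float64(356.8), np.float64(80.6), np.float64(0.306))
green 0.88 pin [(0.71, [539.9, 62.7])] (np.float64(539.5), np.float64(65.8), np.float64(20.1), np.float64(0.909))
(array([ 537.2, -376.6,  234.9]), np.float64(114.59)) cam [378. 650. 660.]
blue 0.8 pin [(0.84, [559.5, -326.4])] (np.float64(549.8), np.float64(-314.8), np.float64(18.7), np.float64(0.889))
blue 0.62 pin [(0.84, [559.5, -326.4])] (np.float64(658.9), np.float64(-59.7), np.float64(76.8), np.float64(0.874))
(array([ 537.3, -376.6,  234.9]), np.float64(114.6)) (array([1.008, 0.708, 2.697]), array([0.   , 0.   , 0.007])) [0.4 0.  0.4] 87.8
```

View pics/w15.png

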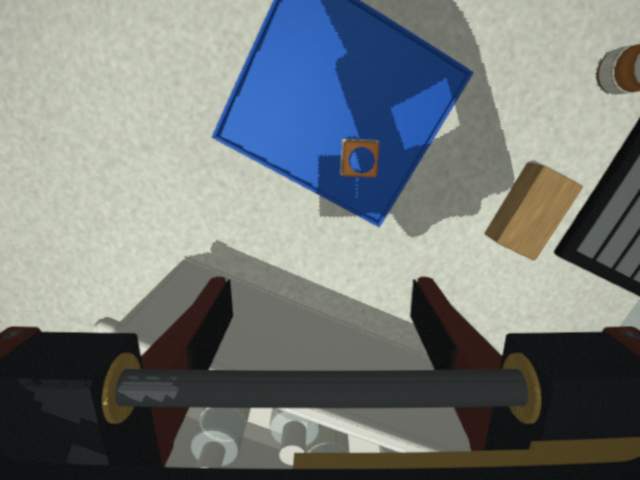

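Blue (360,158) stands square to the jaws; green is at the scanner after click three. I grasp blue.

Call:
apply_moves(
  targets=[
    [1,[0.5,0.35,0.6],[0,0,0]],
    [1,[0.51,0.35,0.7],[0,0,0]],
    [1,[0,0,0.8],[0,0,0]],
    [1,[0,0,0.5],[0,0,0]],
    [1,[0,0,0],[0,0,0]],
    [1,[0,0,0],[0,0,0]],
  ],
)

```text
t: 56.05
ee_pos: [548.7, -316.6, 105.9]
orientation: [1.697, 2.642, 0.0]
ft_force: [0.2, -0.2, 0.1]
width: 87.9
grasp_force: 0.0
```

```bash
python3 s.py 548.8 -316.2 19 114.6
```

```text
(array([ 548.7, -316.6,  105.9]), np.float64(114.59)) (array([0.007, 0.004, 1.737]), array([ 0.   ,  0.001, -0.   ])) [ 0.2 -0.2  0.1] 87.9
```

Call:
apply_moves(
  targets=[
    [1,[0,0,0.4],[0,0,0]],
    [1,[0,0,0.5],[0,0,0]],
    [1,[0,0,0.5],[0,0,0]],
    [1,[0,0,0.33],[0,0,0]],
    [-1,[0,0,0],[0,0,0]],
    [-1,[0,0,0],[0,0,0]],
    [-1,[0,0,0],[0,0,0]],
    [-1,[0,0,0],[0,0,0]],
  ],
)

```text
t: 57.05
ee_pos: [548.5, -316.3, 19.1]
orientation: [1.696, 2.643, 0.0]
ft_force: [0.4, -0.5, -0.1]
width: 51.6
grasp_force: 0.0
```

Call:
apply_moves(
  targets=[
    [-1,[0,0,0],[0,0,0]],
    [-1,[0,0,0],[0,0,0]],
    [-1,[0,0,0],[0,0,0]],
    [-1,[0,0,-0.3],[0,0,0]],
    [-1,[0,0,-0.9],[0,0,0]],
    [-1,[0,0,-0.9],[0,0,0]],
    [-1,[0,0,-0.9],[0,0,0]],
    [-1,[0,0,-0.2],[0,0,0]],
  ],
)

```text
t: 58.05
ee_pos: [549.6, -317.0, 182.5]
orientation: [1.694, 2.638, 0.0]
ft_force: [-0.3, 0.5, -0.3]
width: 34.0
grasp_force: 30.0
```

```bash
python3 s.py 491.5 9.1 178 82.2
```

```text
(array([ 549.6, -317. ,  182.5]), np.float64(114.6)) (array([6.415, 1.658, 0.063]), array([0.003, 0.003, 0.36 ])) [-0.3  0.5 -0.3] 34.0
```

Call:
apply_moves(
  targets=[
    [-1,[0.7,0.18,0],[0,0,0]],
    [-1,[0.8,0.2,0],[0,0,0]],
    [-1,[0.85,0.22,0],[0,0,0]],
    [-1,[0.85,0.22,0],[0,0,0]],
    [-1,[0.85,0.22,0],[0,0,0]],
    [-1,[0.85,0.22,0],[0,0,0]],
    [-1,[0.8,0.2,0],[0,0,0]],
    [-1,[0.7,0.19,0],[0,0,0.09]],
  ],
)

```text
t: 59.05
ee_pos: [488.5, 10.6, 177.6]
orientation: [-1.882, -2.513, 0.002]
ft_force: [-0.1, 0.1, 0.5]
width: 33.9
grasp_force: 30.0
```

Call:
apply_moves(
  targets=[
    [-1,[0,0,0],[0,0,0.09]],
    [-1,[0,0,0],[0,0,0.09]],
    [-1,[0,0,0],[0,0,0.09]],
    [-1,[0,0,0],[0,0,0]],
    [-1,[0,0,0],[0,0,0]],
  ],
)

```text
t: 59.68
ee_pos: [489.4, 9.2, 178.0]
orientation: [-2.364, -2.068, 0.001]
ft_force: [-0.6, 0.6, -1.3]
width: 33.7
grasp_force: 30.0
```

```bash
python3 s.py 491.5 9.1 57 82.2
```

```text
(array([489.4,   9.2, 178. ]), np.float64(82.35)) (array([0.004, 0.043, 2.419]), array([-0.001,  0.   ,  0.002])) [-0.6  0.6 -1.3] 33.7
```

Call:
apply_moves(
  targets=[
    [-1,[0,0.03,0.6],[0,0,0]],
    [-1,[0,0,0.7],[0,0,0]],
    [-1,[0,0,0.5],[0,0,0]],
    [-1,[0,0,0.4],[0,0,0]],
    [-1,[0,0,0.2],[0,0,0]],
    [-1,[0,0,0],[0,0,0]],
    [-1,[0,0,0],[0,0,0]],
  ],
)

```text
t: 60.55
ee_pos: [491.8, 9.0, 58.9]
orientation: [2.367, 2.065, 0.001]
ft_force: [0.1, 0.4, 0.3]
width: 33.8
grasp_force: 30.0
```

```bash
python3 s.py 491.5 9.1 57 82.2
```

```text
(array([491.8,   9. ,  58.9]), np.float64(82.22)) (array([ 0.001, -0.005,  0.038]), array([ 0.001, -0.   ,  0.   ])) [0.1 0.4 0.3] 33.8
```

Bar is now at yaw −98 ≡ 82°, so the same tool yaw fits.

Call:
apply_moves(
  targets=[
    [-1,[0,0,0.033],[0,0,0]],
    [-1,[0,0,0],[0,0,0]],
    [0.2,[0,0,0],[0,0,0]],
    [0.2,[0,0,0],[0,0,0]],
    [0.2,[0,0,0],[0,0,0]],
    [0.2,[0,0,-0.3],[0,0,0]],
    [0.2,[0,0,-0.8],[0,0,0]],
    [0.2,[0,0,-0.8],[0,0,0]],
  ],
)

```text
t: 61.55
ee_pos: [491.1, 9.0, 153.4]
orientation: [-2.367, -2.065, 0.0]
ft_force: [0.6, -0.5, -0.8]
width: 52.7
grasp_force: 0.0
```

Call:
apply_moves(
  targets=[
    [0.2,[0,0,-0.5],[0,0,0]],
    [0.2,[0,0.7,0],[0,0,0]],
    [0.2,[-0.01,0.8,0],[0,0,0]],
    [0.2,[0,0,0],[0,0,0]],
    [0.2,[0,0,0],[0,0,0]],
  ],
)

```text
t: 62.18
ee_pos: [564.6, -1.6, 176.8]
orientation: [-2.367, -2.065, 0.001]
ft_force: [-0.3, -0.2, -0.4]
width: 52.7
grasp_force: 0.0
```

```bash
python3 s.py 566 -2 105 82.2; python3 fit.py side 42 s6 red yellow green blue
```

```text
(array([564.6,  -1.6, 176.8]), np.float64(82.19)) (array([-0.004,  0.031,  1.437]), array([-0.001,  0.   , -0.   ])) [-0.3 -0.2 -0.4] 52.7
(array([564.3,  -1.5, 176.7]), np.float64(82.2)) cam [378. 650. 660.]
red 0.9 pin [] (np.float64(642.1), np.float64(-16.9), np.float64(0.4), np.float64(0.81))
yellow 0.95 pin [(0.63, [606.1, 55.3])] (np.float64(612.2), np.float64(53.9), np.float64(43.7), np.float64(0.919))
green 0.61 pin [(0.92, [539.0, 55.7])] (np.float64(539.5), np.float64(65.7), np.float64(19.8), np.float64(0.87))
blue 0.85 pin [(0.69, [494.4, -1.4])] (np.float64(490.9), np.float64(5.0), np.float64(86.7), np.float64(0.912))
```

Call:
apply_moves(
  targets=[
    [0.2,[0,0.02,0.4],[0,0,0]],
    [0.2,[0,0,0.5],[0,0,0]],
    [0.2,[0,0,0.45],[0,0,0]],
    [0.2,[0,0,0.08],[0,0,0]],
    [-1,[0,0,0],[0,0,0]],
    [-1,[0,0,0],[0,0,0]],
    [-1,[0,0,0],[0,0,0]],
    [-1,[0,0,0],[0,0,0]],
  ],
)

```text
t: 63.62
ee_pos: [566.6, -1.8, 105.6]
orientation: [2.367, 2.065, 0.0]
ft_force: [-3.8, 0.8, 3.5]
width: 16.8
grasp_force: 2.3
```

Call:
apply_moves(
  targets=[
    [-1,[0,0,0],[0,0,0]],
    [-1,[0,0,0],[0,0,0]],
    [-1,[0,0,0],[0,0,0]],
  ],
)

```text
t: 64.0
ee_pos: [565.6, -1.7, 105.7]
orientation: [-2.367, -2.064, 0.002]
ft_force: [-5.7, 0.9, 6.9]
width: 11.9
grasp_force: 48.3
```

```bash
python3 s.py 566 -2 105 22.1
```

```text
(array([565.6,  -1.7, 105.7]), np.float64(82.19)) (array([-0.006,  0.009,  0.013]), array([-0.001,  0.001,  0.668])) [-5.7  0.9  6.9] 11.9
```

Call:
apply_moves(
  targets=[
    [-1,[0,0,0],[0,0,0.06]],
    [-1,[0,0,0],[0,0,0.1]],
    [-1,[0,0,0],[0,0,0.1]],
    [-1,[0,0,0],[0,0,0.1]],
    [-1,[0,0,0],[0,0,0.1]],
    [-1,[0,0,0],[0,0,0.1]],
    [-1,[0,0,0],[0,0,0.07]],
    [-1,[0,0,0],[0,0,0.037]],
  ],
)

```text
t: 65.0
ee_pos: [566.2, -2.1, 105.7]
orientation: [3.083, 0.6, -0.001]
ft_force: [-2.6, -2.3, 4.7]
width: 11.9
grasp_force: 48.3
```

Call:
apply_moves(
  targets=[
    [-1,[0,0,0],[0,0,0]],
    [-1,[0,0,0],[0,0,0]],
    [0.2,[0,0,0],[0,0,0]],
    [0.2,[0,0,0],[0,0,0]],
    [0.2,[0,0,0],[0,0,0]],
    [0.2,[0,0,-0.4],[0,0,0]],
    [0.2,[0,0,-0.8],[0,0,0]],
    [1,[0,0,-0.8],[0,0,0]],
  ],
)

```text
t: 66.0
ee_pos: [566.2, -1.7, 205.8]
orientation: [-3.083, -0.604, 0.002]
ft_force: [0.2, -0.6, -0.3]
width: 59.3
grasp_force: 0.0
```

Call:
apply_moves(
  targets=[
    [1,[0,0,0],[0,0,-0.111]],
    [1,[0,0,0],[0,0,-0.111]],
    [1,[0,0,0],[0,0,-0.111]],
    [1,[0,0,0],[0,0,-0.111]],
    [1,[0,0,0],[0,0,-0.111]],
    [1,[0,0,0],[0,0,-0.111]],
    [1,[0,0,0],[0,0,0]],
  ],
)

```text
t: 66.88
ee_pos: [566.5, -1.7, 205.0]
orientation: [-2.37, -2.062, 0.0]
ft_force: [0.3, 0.3, -0.8]
width: 87.7
grasp_force: 0.0
```

```bash
python3 s.py 521.5 326.7 190 82.8;python3 fit.py side 42 s7 red yellow green blue; sed -i 's/("wrist","side","top")/("wrist","side")/; s/"w5"/"w16"/' cc.py; python3 cc.py
```

```text
(array([566.5,  -1.7, 205. ]), np.float64(82.03)) (array([ 6.381, -1.801,  0.301]), array([-0.   ,  0.   , -0.009])) [ 0.3  0.3 -0.8] 87.7
(array([566.5,  -1.7, 205. ]), np.float64(81.91)) cam [378. 650. 660.]
red 0.73 pin [(0.56, [595.8, -72.8])] (np.float64(755.0), np.float64(160.9), np.float64(1.4), np.float64(0.457))
red 0.72 pin [(0.56, [595.8, -72.8])] (np.float64(594.3), np.float64(-75.8), np.float64(18.7), np.float64(0.3))
yellow 0.78 pin [(0.98, [630.3, -10.2])] (np.float64(639.6), np.float64(-20.9), np.float64(1.9), np.float64(0.858))
yellow 0.63 pin [(0.98, [630.3, -10.2])] (np.float64(587.6), np.float64(-15.4), np.float64(66.5), np.float64(0.093))
green 0.96 pin [(0.58, [744.7, 135.9])] (np.float64(611.0), np.float64(55.4), np.float64(51.0), np.float64(0.884))
(array([566.6,  -1.8, 205.2]), np.float64(82.07)) 87.82702877619725 0.0
side lamp_top 0.95 [515.9 328.1  54.5]
side lamp_green 0.82 [521.1 329.6  14. ]
```

Call:
apply_moves(
  targets=[
    [1,[0.8,-0.22,0],[0,0,0]],
    [1,[0.8,-0.22,0],[0,0,0]],
    [1,[0.8,-0.22,0],[0,0,0]],
    [1,[0.8,-0.22,0],[0,0,0]],
    [1,[0.8,-0.22,0],[0,0,0]],
    [1,[0.8,-0.22,0],[0,0,0]],
    [1,[0.8,-0.22,0.3],[0,0,0]],
    [1,[0.78,-0.26,0.3],[0,0,-0.009]],
  ],
)

```text
t: 68.62
ee_pos: [521.2, 328.0, 175.1]
orientation: [2.354, 2.08, 0.001]
ft_force: [0.7, 0.2, 0.0]
width: 87.5
grasp_force: 0.0
```

Call:
apply_moves(
  targets=[
    [1,[0,0,0.8],[0,0,0]],
    [1,[0,0,0.6],[0,0,0]],
    [1,[0,0,0],[0,0,0]],
    [1,[0,0,0],[0,0,0]],
  ],
)

```text
t: 69.12
ee_pos: [521.9, 326.8, 106.2]
orientation: [2.354, 2.08, 0.002]
ft_force: [-0.4, 1.2, -0.5]
width: 87.9
grasp_force: 0.0
```

```bash
python3 s.py 522 327 26 82.8; python3 cc.py; python3 fit.py side 42 s8 blue; python3 fit.py top 42 t8 red yellow green blue
```

```text
(array([521.9, 326.8, 106.2]), np.float64(82.91)) (array([ 2.000e-03, -1.000e-03,  1.604e+00]), array([ 0.001, -0.001,  0.001])) [-0.4  1.2 -0.5] 87.9
(array([521.9, 326.8, 106.2]), np.float64(82.91)) 87.87276205992988 0.0
wrist lamp_top 0.64 [522.3 328.1  54.5]
wrist lamp_green 0.65 [524.5 327.4  14. ]
side lamp_top 0.69 [517.4 330.6  54.5]
side lamp_green 0.67 [526.3 331.8  14. ]
(array([521.6, 326.6, 106. ]), np.float64(82.91)) cam [378. 650. 660.]
blue 0.6 pin [(0.85, [547.5, 45.0])] (np.float64(543.1), np.float64(50.6), np.float64(17.8), np.float64(0.878))
blue 0.41 pin [(0.85, [547.5, 45.0])] (np.float64(696.4), np.float64(270.1), np.float64(72.3), np.float64(0.875))
(array([521.3, 326.6, 105.5]), np.float64(82.91)) cam [ 473.   28. 1006.]
red 0.65 pin [(0.7, [539.2, 59.8])] (np.float64(590.8), np.float64(-74.1), np.float64(27.6), np.float64(0.825))
yellow 0.56 pin [(0.83, [638.3, -11.9])] (np.float64(635.0), np.float64(-12.7), np.float64(82.1), np.float64(0.785))
green 0.76 pin [(0.86, [612.9, 52.8])] (np.float64(608.7), np.float64(56.6), np.float64(45.9), np.float64(0.887))
green 0.44 pin [(0.86, [612.9, 52.8])] (np.float64(539.7), np.float64(-14.5), np.float64(0.9), np.float64(0.029))
blue 0.89 pin [(0.77, [544.0, 54.1])] (np.float64(540.2), np.float64(53.3), np.float64(11.9), np.float64(0.869))
```

View pics/t8.png

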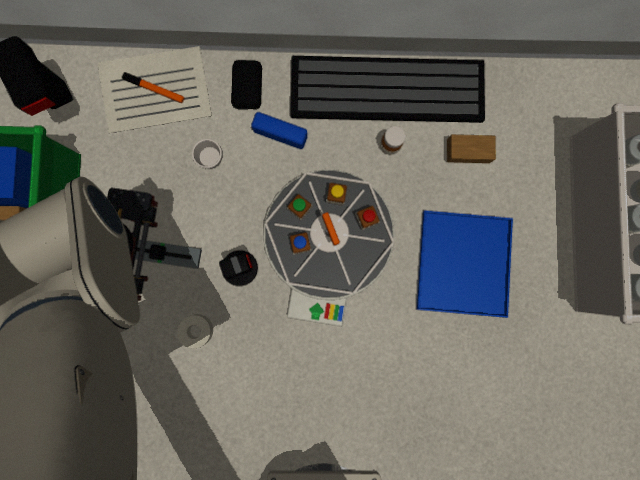

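Top view t8: red (370,215), yellow (338,191) and green (300,204) are fine in their bays. Blue (300,242) is about 17 mm inward of its bay centre at the scanner, at about (541,52), so it was evidently knocked. I recentre it before the lamp.

Call:
apply_moves(
  targets=[
    [1,[0,0,-0.9],[0,0,0]],
    [1,[0,0,-0.9],[0,0,0]],
    [1,[-0.8,0.1,-0.3],[0,0,0]],
    [1,[-0.9,0.1,0],[0,0,0]],
    [1,[-0.95,0.1,0],[0,0,0]],
    [1,[-0.95,0.1,0],[0,0,0]],
    [1,[-0.95,0.15,0],[0,0,0]],
    [1,[-0.9,0.2,0],[0,0,0]],
  ],
)

```text
t: 71.03
ee_pos: [524.6, 50.0, 210.4]
orientation: [2.354, 2.08, 0.0]
ft_force: [0.8, -0.3, 0.6]
width: 87.8
grasp_force: 0.0
```

Call:
apply_moves(
  targets=[
    [0.05,[-0.9,0.1,0],[0,0,0]],
    [0.05,[-0.4,0,0],[0,0,0]],
    [0.05,[0,0,0],[0,0,0]],
    [0.05,[0,0,0],[0,0,0]],
  ],
)

```text
t: 71.53
ee_pos: [521.9, -13.0, 210.2]
orientation: [-2.354, -2.08, -0.0]
ft_force: [-0.5, -0.7, -0.1]
width: 51.2
grasp_force: 0.0
```

```bash
python3 fit.py wrist 42 w17 blue green; python3 b.py w18 read_mark:42; python3 s.py 541.5 52 110 12
```

```text
(array([521.9, -12.8, 210.2]), np.float64(82.96)) cam [531.  68. 372.]
green 0.82 pin [(0.89, [610.9, 56.0])] (np.float64(610.5), np.float64(55.6), np.float64(52.8), np.float64(0.932))
(array([521.9, -12.8, 210.2]), np.float64(82.99))
read_mark 0.62 [362.0, 191.0] [561.0, 5.4, 42.0]
(array([521.8, -13.1, 210.2]), np.float64(82.97)) (array([1.34 , 0.231, 2.004]), array([-0.   , -0.   ,  0.789])) [-0.2  0.1  0.2] 46.0
```

View pics/w17.png

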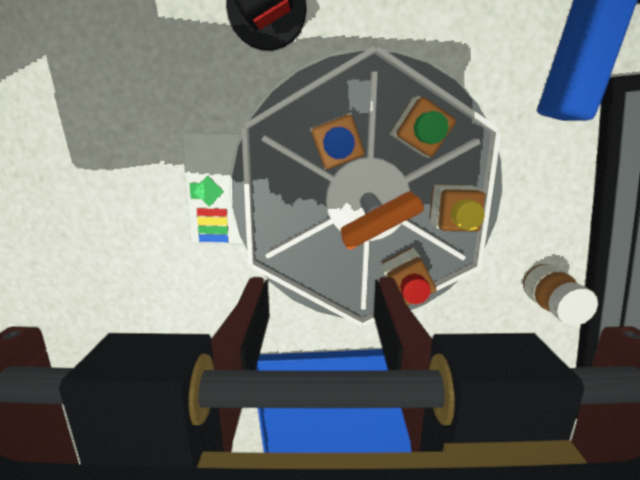

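```bash
python3 fit.py wrist 42 w19 blue; python3 - <<'E'
from h import *
d=img("wrist")
hsv=cv2.cvtColor(d["pixels"],cv2.COLOR_BGR2HSV)[105:175,305:372]
m=(((hsv[...,0]<20)&(hsv[...,1]>90))|((hsv[...,0]>100)&(hsv[...,0]<130)&(hsv[...,1]>120))).astype(np.uint8)
n,l,st,_=cv2.connectedComponentsWithStats(m); k=1+st[1:,4].argmax()
r=cv2.minAreaRect(np.argwhere(l==k)[:,::-1].astype(np.float32)); b=cv2.boxPoints(r)+[305,105]
P=np.array([at_z(d,p,82) for p in b]); print(b.round(0).tolist(),P.mean(0).round(1),np.hypot(*(P-np.roll(P,1,0))[:,:2].T).round(1),(np.degrees(np.arctan2(*(P-np.roll(P,1,0))[:,:2].T[::-1]))%90).round(1))
print("cap",at_z(d,(338.5,141.5),96).round(1))
E
```

```text
(array([521.8, -13.2, 210.2]), np.float64(82.96)) cam [531.  68. 372.]
blue 0.66 pin [(0.56, [539.4, 53.6])] (np.float64(590.0), np.float64(-21.6), np.float64(83.0), np.float64(0.051))
blue 0.56 pin [(0.56, [539.4, 53.6])] (np.float64(542.1), np.float64(53.2), np.float64(12.6), np.float64(0.934))
[[309.0, 128.0], [351.0, 112.0], [366.0, 154.0], [325.0, 170.0]] [542.1  52.9  82. ] [33.9 33.4 33.5 34.5] [13.4 12.5 15.2 13.1]
cap [542.1  53.4  96. ]
```

Call:
apply_moves(
  targets=[
    [-0.045,[0,0,0],[0,0,-0.112]],
    [-0.045,[0,0,0],[0,0,-0.112]],
    [-0.045,[0,0,0],[0,0,0]],
    [-0.045,[0,0,0],[0,0,0]],
  ],
)

```text
t: 72.58
ee_pos: [521.8, -13.6, 210.2]
orientation: [1.958, 2.457, 0.0]
ft_force: [-0.1, -1.2, -0.4]
width: 41.9
grasp_force: 0.0
```

```bash
python3 s.py 542.1 53.2 135 103.2
```

```text
(array([521.8, -13.6, 210.2]), np.float64(102.88)) (array([1.213, 0.694, 1.504]), array([ 0.   , -0.   , -0.004])) [-0.1 -1.2 -0.4] 41.9
```

Call:
apply_moves(
  targets=[
    [-0.045,[0.6,0.35,0],[0,0,0]],
    [-0.045,[0.61,0.34,0.4],[0,0,0]],
    [-0.045,[0,0,0.6],[0,0,0]],
    [-0.045,[0,0,0.4],[0,0,0]],
    [-0.045,[0,0,0],[0,0,0]],
    [-0.045,[0,0,0],[0,0,0]],
  ],
)

```text
t: 73.32
ee_pos: [542.2, 53.1, 140.9]
orientation: [1.955, 2.458, 0.001]
ft_force: [0.8, 0.1, 0.4]
width: 42.0
grasp_force: 0.0
```

```bash
python3 s.py 542.1 53.2 57 103.2
```

```text
(array([542.2,  53.1, 140.9]), np.float64(103.01)) (array([ 0.003, -0.003,  1.678]), array([ 0.001,  0.   , -0.002])) [0.8 0.1 0.4] 42.0
```

Call:
apply_moves(
  targets=[
    [-0.045,[0,0,0.4],[0,0,0]],
    [-0.045,[0,0,0.5],[0,0,0]],
    [-0.045,[0,0,0.4],[0,0,0]],
    [-0.045,[0,0,0.3],[0,0,0]],
    [-0.045,[0,0,0.05],[0,0,0]],
    [-1,[0,0,0],[0,0,0]],
    [-1,[0,0,0],[0,0,0]],
    [-1,[0,0,0],[0,0,0]],
  ],
)

```text
t: 74.32
ee_pos: [542.1, 53.1, 58.3]
orientation: [1.954, 2.459, 0.001]
ft_force: [-0.4, -0.4, 2.3]
width: 33.9
grasp_force: 30.0
```

Call:
apply_moves(
  targets=[
    [-1,[0,0,0],[0,0,0]],
    [-1,[0,0,-0.08],[0,0,0]],
    [-1,[0,0,0],[0,0,0]],
  ],
)

```text
t: 74.7
ee_pos: [541.8, 53.2, 62.0]
orientation: [1.954, 2.46, 0.0]
ft_force: [-0.1, -0.3, -0.9]
width: 33.7
grasp_force: 30.0
```

```bash
python3 s.py 537.1 68 61 112
```

```text
(array([541.8,  53.2,  62. ]), np.float64(103.08)) (array([ 0.311, -0.025,  0.02 ]), array([ 0.   ,  0.   , -0.099])) [-0.1 -0.3 -0.9] 33.7
```

Call:
apply_moves(
  targets=[
    [-1,[0.16,-0.01,0],[0,0,0]],
    [-1,[0.15,-0.015,0],[0,0,-0.1]],
    [-1,[0,0,0],[0,0,0]],
    [-1,[0,0,0.04],[0,0,0]],
    [-1,[0,0,0.04],[0,0,0]],
    [-1,[0,0,0],[0,0,0]],
  ],
)

```text
t: 75.45
ee_pos: [537.6, 68.0, 58.3]
orientation: [1.757, 2.603, 0.002]
ft_force: [0.3, 0.6, 5.7]
width: 33.8
grasp_force: 30.0
```

```bash
python3 s.py 537.1 68 58 112
```

```text
(array([537.6,  68. ,  58.3]), np.float64(111.96)) (array([ 0.003, -0.01 ,  0.005]), array([ 0.001, -0.   , -0.   ])) [0.3 0.6 5.7] 33.8
```

Seated. Release to 46 mm, lift, and head for the lamp.

Call:
apply_moves(
  targets=[
    [0.05,[0,0,0],[0,0,0]],
    [0.05,[0,0,0],[0,0,0]],
    [0.05,[0,0,0],[0,0,0]],
    [0.05,[0,0,-0.3],[0,0,0]],
    [0.05,[0,0,-0.8],[0,0,0]],
    [0.05,[0,0,-0.9],[0,0,0]],
    [1,[0,0,-0.9],[0,0,0.11]],
    [1,[0,0,0],[0,0,0.11]],
  ],
)

```text
t: 76.45
ee_pos: [539.5, 68.2, 207.7]
orientation: [2.18, 2.255, 0.01]
ft_force: [0.0, 0.7, 0.4]
width: 62.9
grasp_force: 0.0
```

Call:
apply_moves(
  targets=[
    [1,[0,0,0],[0,0,0.1]],
    [1,[0,0,0],[0,0,0]],
  ],
)

```text
t: 76.7
ee_pos: [537.1, 67.9, 203.7]
orientation: [2.346, 2.089, 0.001]
ft_force: [0.2, 0.3, 0.0]
width: 82.9
grasp_force: 0.0
```

```bash
python3 s.py 521.8 327 175 82.9; python3 fit.py side 42 s9 blue
```

```text
(array([537.1,  67.9, 203.7]), np.float64(83.36)) (array([ 5.111, -0.904,  0.575]), array([ 0.001, -0.   ,  0.005])) [0.2 0.3 0. ] 82.9
(array([537. ,  67.9, 203.4]), np.float64(83.46)) cam [378. 650. 660.]
blue 0.56 pin [(0.72, [544.4, 61.7])] (np.float64(538.1), np.float64(65.4), np.float64(20.4), np.float64(0.92))
```

Call:
apply_moves(
  targets=[
    [1,[0.8,-0.15,0],[0,0,0]],
    [1,[0.85,-0.15,0],[0,0,0]],
    [1,[0.9,-0.15,0],[0,0,0]],
    [1,[0.9,-0.15,0],[0,0,0]],
    [1,[0.9,-0.15,0.3],[0,0,0]],
    [1,[0.76,-0.15,0.6],[0,0,0.005]],
    [1,[0,0,0.8],[0,0,0]],
    [1,[0,0,0.3],[0,0,0]],
  ],
)

```text
t: 77.85
ee_pos: [520.6, 326.6, 100.3]
orientation: [-2.353, -2.081, 0.007]
ft_force: [0.1, -0.3, 0.2]
width: 87.7
grasp_force: 0.0
```

Call:
apply_moves(
  targets=[
    [1,[0,0,0],[0,0,0]],
    [1,[0,0,0],[0,0,0]],
  ],
)

```text
t: 78.1
ee_pos: [523.2, 327.0, 104.1]
orientation: [2.356, 2.077, 0.003]
ft_force: [0.3, 0.4, -0.5]
width: 87.9
grasp_force: 0.0
```

```bash
python3 s.py 522.2 327.5 26 82.9; python3 fit.py top 42 t9 red yellow green blue
```

```text
(array([523.2, 327. , 104.1]), np.float64(82.81)) (array([ 0.006, -0.024,  1.562]), array([ 0.001, -0.001, -0.001])) [ 0.3  0.4 -0.5] 87.9
(array([523.3, 327. , 104.3]), np.float64(82.8)) cam [ 473.   28. 1006.]
red 0.72 pin [(0.63, [586.8, -84.2])] (np.float64(590.2), np.float64(-73.7), np.float64(20.8), np.float64(0.956))
yellow 0.9 pin [(0.83, [638.5, -12.1])] (np.float64(635.1), np.float64(-14.3), np.float64(76.6), np.float64(0.882))
green 0.67 pin [(0.69, [613.0, 57.5])] (np.float64(611.1), np.float64(56.2), np.float64(49.2), np.float64(0.938))
green 0.41 pin [(0.69, [613.0, 57.5])] (np.float64(587.6), np.float64(-18.2), np.float64(33.5), np.float64(0.029))
blue 0.85 pin [(0.62, [539.5, 73.9])] (np.float64(534.5), np.float64(67.9), np.float64(22.8), np.float64(0.937))
```

All four bottles stand centred. Now I slide the lamp back to its off end (+y, at the tick marks).

Call:
apply_moves(
  targets=[
    [1,[0,-0.02,0.5],[0,0,0]],
    [1,[0,0,0.5],[0,0,0]],
    [1,[0,0,0.5],[0,0,0]],
    [-1,[0,0,0],[0,0,0]],
    [-1,[0,0,0],[0,0,0]],
    [-1,[0,0,0],[0,0,0]],
    [-1,[0,0,0],[0,0,0]],
    [-1,[0,0,0],[0,0,0]],
  ],
)

```text
t: 79.55
ee_pos: [521.4, 327.2, 28.2]
orientation: [2.356, 2.078, 0.001]
ft_force: [-0.1, 0.0, -0.9]
width: 41.5
grasp_force: 0.0
```

Call:
apply_moves(
  targets=[
    [-1,[0,0,0],[0,0,0]],
    [-1,[0,0,0],[0,0,0]],
    [-1,[0.3,0,0],[0,0,0]],
    [-1,[0.3,0,0],[0,0,0]],
    [-1,[0.3,0,0],[0,0,0]],
    [-1,[0.3,0,0],[0,0,0]],
    [-1,[0.14,0,0],[0,0,0]],
    [-1,[0,0,0],[0,0,0]],
  ],
)

```text
t: 80.55
ee_pos: [531.9, 394.5, 28.1]
orientation: [2.355, 2.077, 0.007]
ft_force: [7.7, -0.2, -3.8]
width: 27.6
grasp_force: 30.0
```

```bash
python3 s.py 530.5 396.5 26 82.9
```

```text
(array([531.9, 394.5,  28.1]), np.float64(82.83)) (array([ 0.035, -0.033,  0.041]), array([ 0.002, -0.002, -0.001])) [ 7.7 -0.2 -3.8] 27.6
```

Call:
apply_moves(
  targets=[
    [-1,[0.05,0,0],[0,0,0]],
    [-1,[0,0,0],[0,0,0]],
    [-1,[0,0,0],[0,0,0]],
  ],
)

```text
t: 80.92
ee_pos: [532.1, 396.1, 28.0]
orientation: [2.355, 2.077, 0.005]
ft_force: [7.4, -1.2, -3.1]
width: 27.9
grasp_force: 30.0
```

Call:
apply_moves(
  targets=[
    [-1,[0.04,0,0],[0,0,0]],
    [-1,[0.03,0,0],[0,0,0]],
    [-1,[0,0,0],[0,0,0]],
  ],
)

```text
t: 81.3
ee_pos: [532.1, 396.4, 28.0]
orientation: [2.353, 2.076, -0.002]
ft_force: [7.5, -15.6, 4.3]
width: 28.2
grasp_force: 30.0
```

A force of 15.6 N along the track at y=396 means the stop is reached. I release and retreat.

Call:
apply_moves(
  targets=[
    [1,[0,0,0],[0,0,0]],
    [1,[0,0,0],[0,0,0]],
    [1,[0,0,0],[0,0,0]],
    [1,[0,0,0],[0,0,0]],
    [1,[0,0,-0.6],[0,0,0]],
    [1,[0,0,-0.9],[0,0,0]],
    [1,[-0.9,0,-0.9],[0,0,0]],
    [1,[-0.9,0,-0.9],[0,0,0]],
  ],
)

```text
t: 82.3
ee_pos: [518.8, 311.3, 192.3]
orientation: [2.354, 2.08, 0.0]
ft_force: [1.2, -0.0, -0.3]
width: 87.4
grasp_force: 0.0
```

Call:
apply_moves(
  targets=[
    [1,[0,0,-0.5],[0,0,0]],
    [1,[0,0,0],[0,0,0]],
    [1,[0,0,0],[0,0,0]],
  ],
)

```text
t: 82.68
ee_pos: [518.7, 311.9, 214.9]
orientation: [-2.355, -2.079, 0.002]
ft_force: [-0.8, 0.2, -1.2]
width: 87.5
grasp_force: 0.0
```

```bash
python3 cc.py; python3 fit.py side 42 s10 red yellow green blue; python3 fit.py top 42 t10 red yellow green blue; python3 - <<'E'
import cv2; c=cv2.imread("pics/w16.png"); t=cv2.imread("pics/t10.png")
a=cv2.resize(c[20:260,200:440],(480,480)); b=cv2.resize(t[150:310,250:410],(480,480))
cv2.imwrite("pics/fin.png",cv2.resize(cv2.hconcat([a,b]),(800,400)))
E
```

```text
(array([518.7, 311.9, 214.9]), np.float64(82.86)) 87.53294495793942 0.0
wrist lamp_top 0.74 [530.5 397.3  54.5]
wrist lamp_green 0.93 [524.4 326.9  14. ]
side lamp_top 0.88 [530.7 398.3  54.5]
side lamp_green 0.66 [517.6 324.6  14. ]
(array([519. , 311.9, 215.2]), np.float64(82.85)) cam [378. 650. 660.]
yellow 0.45 pin [] (np.float64(497.2), np.float64(-177.8), np.float64(50.1), np.float64(0.139))
yellow 0.44 pin [] (np.float64(535.3), np.float64(-55.4), np.float64(49.9), np.float64(0.226))
green 0.38 pin [(0.36, [618.9, 48.9])] (np.float64(480.9), np.float64(-168.3), np.float64(54.1), np.float64(0.148))
(array([519.3, 311.8, 216.1]), np.float64(82.83)) cam [ 473.   28. 1006.]
red 0.69 pin [(0.6, [587.3, -79.3])] (np.float64(589.7), np.float64(-74.0), np.float64(25.0), np.float64(0.881))
yellow 0.59 pin [(0.78, [636.5, -11.2])] (np.float64(635.7), np.float64(-14.2), np.float64(80.2), np.float64(0.95))
green 0.82 pin [(0.91, [614.1, 52.6])] (np.float64(610.1), np.float64(56.2), np.float64(42.7), np.float64(0.856))
green 0.3 pin [(0.91, [614.1, 52.6])] (np.float64(575.2), np.float64(-31.3), np.float64(30.9), np.float64(0.029))
blue 0.62 pin [(0.84, [538.3, 69.8])] (np.float64(535.3), np.float64(68.9), np.float64(21.5), np.float64(0.942))
```

View pics/fin.png

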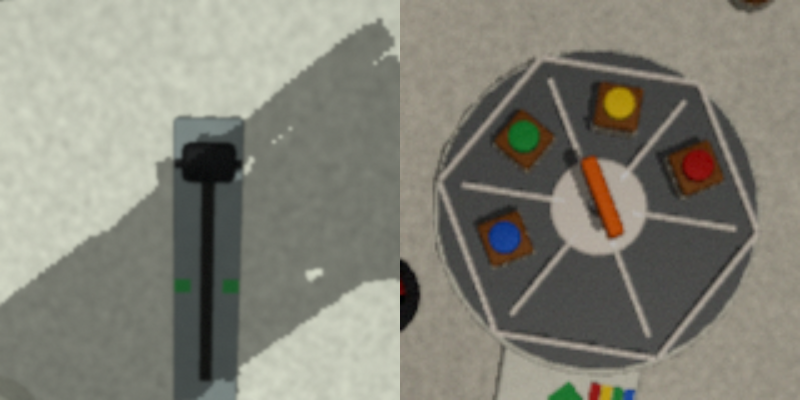

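The final picture shows the slider on the off ticks at its end stop, and red, yellow, green and blue standing centred in their bays with blue at the scanner.

```bash
python3 -c "
from workcell import ctrl; print(ctrl.close_job())"
```

```text
the job is handed in; nothing more can be done
None
```

The job is handed in, with no verdict shown: the lamp slider was set to the green line, all four bottles were read in one click each (red, yellow, green, blue) and stand in their bays, blue, knocked about 17 mm, was recentred at the scanner, and the slider is back at its off stop — I took off to be the black-tick end, 70 mm from the green line, although that end is the one farther from the robot.

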